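# Shut the biscuit jar and the canister on the lazy susan airtight

### The job

Tea is over: turn the lazy susan by its rim until the open biscuit jar is right at the front, nearest the robot, then put the biscuit from the plate into the jar, set the wooden lid in the jar's mouth and press it down until it sits fully home. The canister's black lid has also worked itself up: press that one fully home too, at any time. Leave the jar at the front and the mug where it stands.

Things in the scene. Friction and masses are not known exactly. Their poses are not given: they have to be found in the camera images.
- susan_base: Foot of the lazy susan. Origin: its underside's centre, on the turning axis; never turned: -x points to the robot (front), +y to its left. Wooden tray: 330 mm across, floor 26 mm above the worktop, edge lip at radius 157 to 165 mm up to 48 mm. Jar and canister are fixed on the tray; so are an oil bottle, pepper mill and spice jar across from the jar (up to 211 mm high).
- tray (a joint): Angle of the tray, rad: 0 = open jar exactly at the front; positive = turned clockwise seen from above (jar goes from the front to the robot's left). Starts between 1.0 and 2.2. Turns both ways against light friction (about 0.1 N m) and stays where it is left.
- rim_notch (a point): Middle of a hand notch in the lip, 161 mm from the axis, at lip-top height (48 mm). The lip is cut away to the tray floor over 28 degrees (about 75 mm): a fingertip put in can push the lip's cut end. Seen from above it is 60 degrees counter-clockwise from the jar (right of the jar when that is in front). Two more notches lie 120 degrees on each way.
- jar_mouth (a point): Centre of the mouth of the open jar at rim height, 144 mm above the worktop, 100 mm from the tray's axis. Straight clear glass jar, 108 mm across, 118 mm high, mouth 98 mm inside; biscuits already lie in it up to 81 mm below the rim.
- biscuit: Loose round biscuit, 46 mm across, 15 mm thick, 25 g, lying flat on the plate. Origin: centre of its underside, z through its thickness.
- plate: Small white plate, 132 mm across, 12 mm high, flat inside over 110 mm; the biscuit lies on it, 5 mm above the worktop, near the middle. Origin: centre of its underside. A tall cupboard closes the worktop on the right: its side is at y = -0.38, its front at x = 0.33.
- lid: Press-in wooden lid of the jar, standing right way up on the worktop. Origin: centre of the plug's underside, z up. Plug 93 mm across (lower edge chamfered 3 mm) from z = 0 to 16 mm, flange 110 mm across from 16 to 28 mm, knob 32 mm across from 38 to 56 mm on a thinner neck. About 0.15 kg. A white silicone ring, 107 mm across, 3 mm thick, sits on the plug 4 mm above its underside.
- lid_knob (a point): Middle of the lid's knob, where to grip it: 46 mm above the lid's origin, 10 mm below the knob's flat top.
- lid_flange (a point): On the lid's axis at the flange's underside, 16 mm above the lid's origin. Lid set down in the mouth: the ring lands on the rim and this point stands 12 mm above jar_mouth. Pushed down with about 8 N the ring slides up the plug until squeezed between flange and rim: fully home, this point 3 mm above jar_mouth. It stays down when let go.
- canister_lid (a joint): How far the canister's black lid stands up, m: 0 = fully home. Starts 8 to 16 mm up; slides straight down when pushed with about 2 N and stays where it is left. The canister: glass, 116 mm across, 140 mm high when shut, with a flat black lid.
- canister_lid_top (a point): Centre of the top of the canister's black lid (92 mm across, 23 mm thick), moving with it; 166 mm above the worktop when fully home. 92 mm from the tray's axis, 80 degrees clockwise from the jar seen from above (left of the jar when that is in front). Wall cupboards hang 0.6 m above the worktop beyond x = 0.57.
- mug: Cream mug, 107 mm high, a bystander that is not to be moved. Origin: centre of the underside of its bounding box.

How it is judged:
By the outcome, as a careful person would: the job done as asked, in the order asked, and still so for the second after the job is handed in, with the robot touching nothing.
It also fails if it takes over 70 s, if anything falls off the work surface, if the arm or the gripper's body presses on something with over 40 N, if the wrist force passes 120 N, or if a joint passes its speed limit or range.

### The arm

A 7-joint arm with a two-finger parallel gripper is mounted at the origin on a cart in front of the work surface, level with it; the furniture and walls round the work are solid. World frame = base frame: x ahead of the robot, y to its left, z up, the work surface at z = 0. Lengths are in m, angles in degrees, forces in N, time in s.
With the tool pointing down it reaches from about 0.4 to 0.9 m from the base axis. Payload 5.6 kg.
Tool frame: the origin (TCP) lies where the fingers leave the gripper's body, on its centre line; the fingertips stand 88 mm ahead of it and the grasp point (between the pads) lies r.hold_point_z ahead of it (r.hold_point_z is the distance from the TCP to the grasp point, in m); z points along the fingers, y is the direction in which the jaws open and shut (so a half turn about z gives the same grasp; the last joint's range is limited). The gripper opens to 92 mm and grips with 3 to 60 N. Pads are 20 mm wide; open, the fingers measure 128 mm over their backs; the gripper's body (75 mm by 189 mm) begins 69 mm behind the grasp point.
Start: joints at [-78.151, 26.786, -0.665, 91.828, 0.344, 61.387, -3.226], TCP at [0.161, 0.63, 0.303] pointing down, gripper open.
Joint ranges: [-144.91, 144.91], [-17.63, 115.5], [-89.93, 88.59], [15.96, 139.68], [-74.01, 254.01], [8.47, 105.57], [-167.45, 167.45]. Speed limits (degrees/s): [147.25, 147.25, 180, 180, 180, 180, 180].

### API

Orientations are given as a 3x3 rotation matrix whose columns are the frame's x, y, z axes.
In Python, from workcell import r, grab_frame, camera_model, ticket gives the robot as it stands.
- The arm moves only by the shell command python3 -m crank 'ROWS' [OPENING] [FORCE]. ROWS is JSON, a list of rows, each a list of 4 numbers: the shift along the tool's x, y, z in units of 25 mm (1.0 is 25 mm), then the turn about the tool's z in units of 10 degrees (1.0 is 10 degrees). A call has 1 to 8 rows; each row shifts and turns the commanded pose from where the row before left it, along the tool's axes as they then stand; what a row does not reach is not made up. A row lasts 1/8 s, in which the tool goes at most 62.5 mm and 10.7 degrees, less where a joint would pass 70% of its speed; a pose out of reach is approached as far as the arm can. A call is refused whole if a number of a shift passes 1 or a number of a turn 1, either way. A call with a gripper value outside its range is refused whole. OPENING is the opening, from 0 (shut) to 1 (fully open), set as the call begins (- or left out, the last holds). The fingers move at their own pace and stop on an object; FORCE is the grip in N (left out, the last holds). Time passes only in rows, so rows that do not move let the fingers close. It gives the time, the measured TCP pose, the force and the opening at its end, in the units of the state.
- r.sense(): the state, without advancing time (a new reading comes with each control period).
- grab_frame(name): name is "side" or "top" or "wrist"; returns the picture (384x512x3 uint8, red, green, blue); there is no depth.
- camera_model(name): a dict with "camera_matrix" (3x3 intrinsics, pixels), "rvec" (rotation vector, rad) and "tvec" (3), from world to camera coordinates, as OpenCV has them; the wrist camera has in their place "hand_eye" (4x4, takes a point from camera to tool coordinates, whose origin is the TCP and whose axes are the flange's). Camera axes: x right, y down, z forward; pixel columns grow to the right and rows downward; lengths in m; the calibration is good to about 2 mm. The wrist camera is an equidistant fisheye: a pixel r from the principal point sees the ray r / f radians off the axis. A picture is of the moment at which its call begins: read the wrist's pose just before it. camera_model takes no time and is no camera call.
- ticket.finish_job(): hands the job in, once; it reports no verdict.
The state is a dict: "time_s": time; "joint_positions": joint angles; "joint_velocities": joint speeds; "tau": joint torques, N m; "tcp_pos": TCP position; "tcp_rot": TCP orientation; "wrist_force": force on the tool from outside, world axes, zero at the start; "wrist_torque": the same for the moment, N m; "width": finger opening in m.
Only numpy, scipy, OpenCV 4.12 (cv2) and the standard library are available. Lean on these libraries where they do the work, as an engineer would, in place of code of your own. Each camera call takes 0.05 s, during which the arm holds its last target.

## Working session

There is one attempt and no reset: what is moved stays moved. The work goes in short steps, Python scripts to look and compute and a shell command to move; the robot and the scene stay as the last step left them, time stands still between calls to the robot, and variables do not carry over. Pictures are saved under pics/ and viewed, and the job is handed in when it is done.

```bash
ls; mkdir -p pics; python3 - <<'E'
from workcell import r, grab_frame, camera_model, ticket
import cv2
s=r.sense(); print(s, r.hold_point_z)
for n in ["side","top","wrist"]:
    im=grab_frame(n); cv2.imwrite(f"pics/{n}0.png",cv2.resize(im[:,:,::-1],None,fx=1.5,fy=1.5,interpolation=cv2.INTER_CUBIC)); print(n,camera_model(n))
E
```

```text
pics
{'time_s': 0.0, 'joint_positions': array([-78.15164557,  26.83536454,  -0.6639336 ,  91.88132077,
         0.34392073,  61.38675357,  -3.22599001]), 'joint_velocities': array([ 0.10854886,  0.01105464, -0.066325  ,  0.02724875, -0.07687159,
       -0.06891567, -0.00334894]), 'tau': array([-1.53247302e-04, -5.20557296e+01, -1.23871458e-02, -2.43751448e+01,
       -5.66372252e-02,  1.70603406e-02,  1.56662668e-04]), 'tcp_pos': array([0.16064165, 0.62938811, 0.30174452]), 'tcp_rot': array([[-9.68943847e-01,  2.47280665e-01, -3.07875710e-04],
       [ 2.47280821e-01,  9.68942286e-01, -1.74415916e-03],
       [-1.32983043e-04, -1.76612404e-03, -9.99998432e-01]]), 'wrist_force': array([ 0.2275054 , -0.31807625, -0.00141333]), 'wrist_torque': array([-0.00843502, -0.02451376,  0.00247408]), 'width': 0.0916565177419132} 0.0694
side {'camera_matrix': array([[462.04627136,   0.        , 252.6837878 ],
       [  0.        , 462.04627136, 187.34856543],
       [  0.        ,   0.        ,   1.        ]]), 'rvec': array([ 2.2871931 , -1.34573978,  0.36780497]), 'tvec': array([-0.26366337,  0.47400536,  0.88946804])}
top {'camera_matrix': array([[483.25578371,   0.        , 252.05560295],
       [  0.        , 483.25578371, 190.95127031],
       [  0.        ,   0.        ,   1.        ]]), 'rvec': array([ 2.16868282, -2.21594678,  0.06774987]), 'tvec': array([0.00825816, 0.56729403, 1.37390801])}
wrist {'camera_matrix': array([[297.31863964,   0.        , 255.03768439],
       [  0.        , 297.31863964, 187.45834213],
       [  0.        ,   0.        ,   1.        ]]), 'hand_eye': array([[ 1.54433163e-04, -9.56377269e-01, -2.92134381e-01,
         8.24657827e-02],
       [ 9.99999174e-01,  5.20540816e-04, -1.17548769e-03,
         8.01426235e-04],
       [ 1.27627758e-03, -2.92133958e-01,  9.56376559e-01,
        -8.30470934e-02],
       [ 0.00000000e+00,  0.00000000e+00,  0.00000000e+00,
         1.00000000e+00]])}
```

View pics/side0.png

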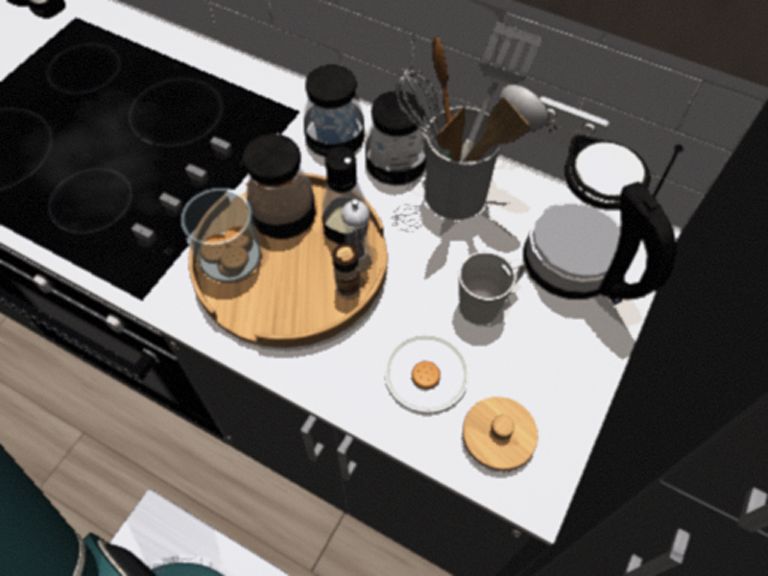

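View pics/top0.png

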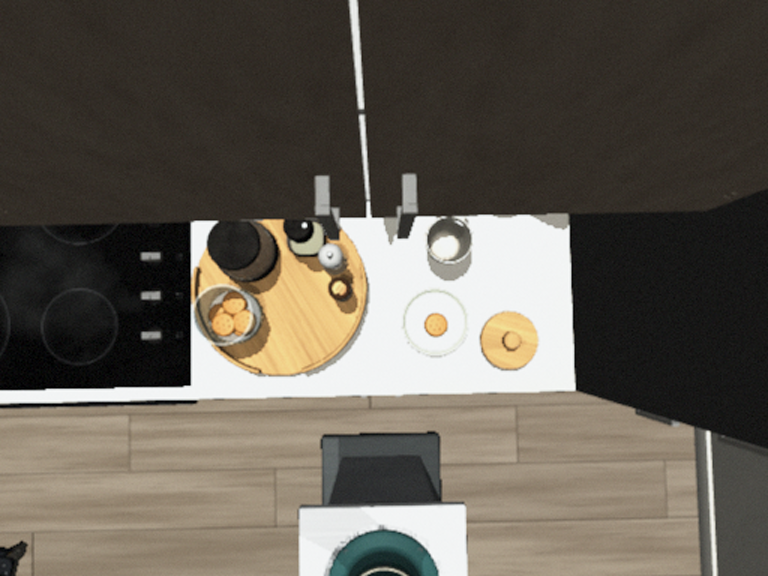

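View pics/wrist0.png

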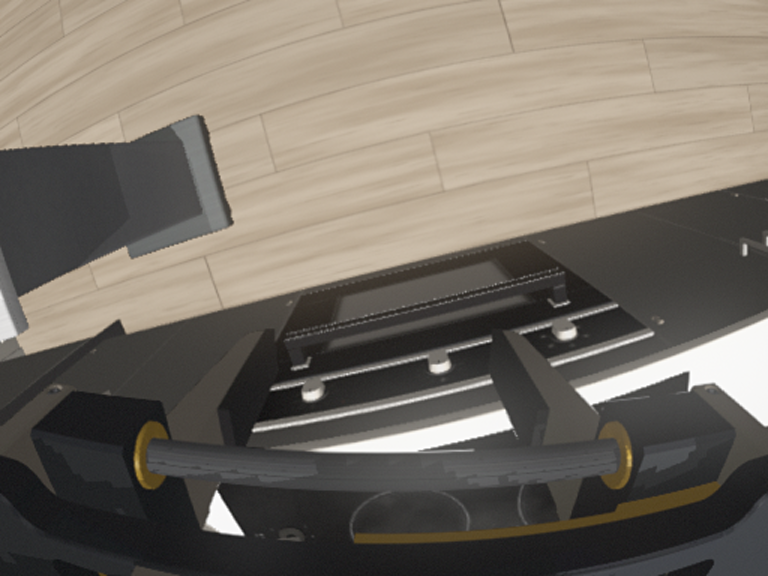

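```bash
python3 - <<'E'
import cv2
a=cv2.imread("pics/top0.png");a=cv2.resize(a,(512,384),interpolation=cv2.INTER_AREA)
from workcell import grab_frame
im=grab_frame("top")[:,:,::-1]; cv2.imwrite("pics/topraw.png",im)
cv2.imwrite("pics/t1.png",cv2.resize(im[135:260,120:255],None,fx=5.5,fy=4.8,interpolation=cv2.INTER_CUBIC) if 0 else cv2.resize(im[135:260,120:255],None,fx=4.5,fy=4.5,interpolation=cv2.INTER_CUBIC))
cv2.imwrite("pics/t2.png",cv2.resize(im[135:260,255:390],None,fx=4.5,fy=4.5,interpolation=cv2.INTER_CUBIC))
im=grab_frame("side")[:,:,::-1]; cv2.imwrite("pics/sideraw.png",im)
cv2.imwrite("pics/s1.png",cv2.resize(im[80:235,110:270],None,fx=3.8,fy=3.8,interpolation=cv2.INTER_CUBIC))
E
```

```text
(no output)
```

View pics/t1.png

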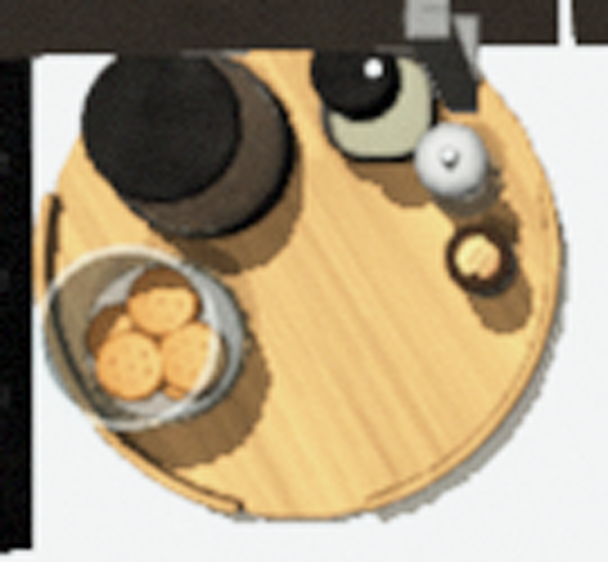

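View pics/t2.png

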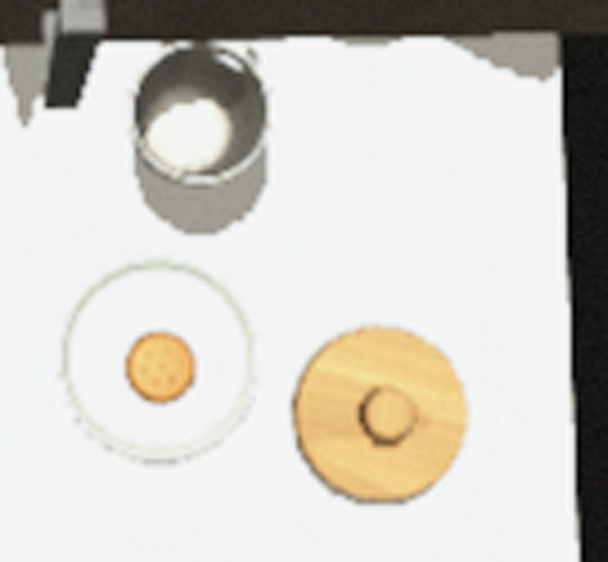

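View pics/s1.png

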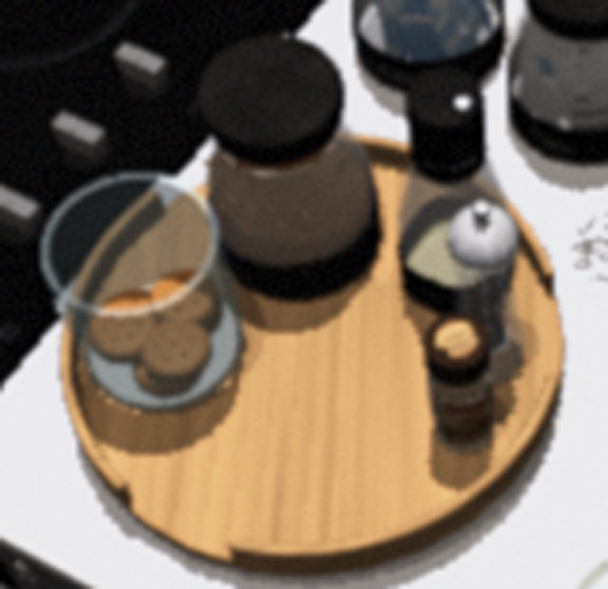

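```bash
cat > h.py <<'E'
import numpy as np, cv2
from workcell import r, grab_frame, camera_model
def p2w(n,uv,z):
    c=camera_model(n);R,_=cv2.Rodrigues(c["rvec"]);t=c["tvec"]
    d=R.T@np.linalg.solve(c["camera_matrix"],[uv[0],uv[1],1]);o=-R.T@t
    return o+d*(z-o[2])/d[2]
def w2p(n,p):
    c=camera_model(n);return cv2.projectPoints(np.array([p],float),c["rvec"],c["tvec"],c["camera_matrix"],None)[0].ravel()
E
python3 - <<'E'
from h import *
off1=(120,135);off2=(255,135)
def c(o,x,y): return (o[0]+(x+.5)/4.5-.5,o[1]+(y+.5)/4.5-.5)
for n,o,x,y,z in [("jar",off1,132,338,.144),("can",off1,162,126,.178),("tray",off1,300,255,.048),("notchA",off1,240,512,.048),("notchB",off1,365,500,.048),("plate",off2,158,361,.012),("bis",off2,160,367,.02),("flange",off2,380.5,414.5,.028),("knob",off2,388,414,.056),("mug",off2,201,113,.107)]:
    print(n,p2w("top",c(o,x,y),z).round(4))
def s(x,y): return (110+(x+.5)/3.8-.5,80+(y+.5)/3.8-.5)
for n,x,y,z in [("jar",131,245,.144),("can",272,97,.178),("nA",125,495,.048),("nB",230,550,.048),("trayL",62,350,.04),("trayR",564,345,.048)]: print(n,p2w("side",s(x,y),z).round(4))
for n,x,y,z in [("bis",426/1.5,373/1.5,.02),("knob",503/1.5,425/1.5,.056),("plate",426/1.5,374/1.5,.012)]: print(n,p2w("side",(x,y),z).round(4))
E
```

```text
jar [0.5166 0.2663 0.144 ]
can [0.6355 0.241  0.178 ]
tray [0.5685 0.1811 0.048 ]
notchA [0.4096 0.2205 0.048 ]
notchB [0.4153 0.1428 0.048 ]
plate [ 0.4964 -0.1109  0.012 ]
bis [ 0.4925 -0.1115  0.02  ]
flange [ 0.4595 -0.2493  0.028 ]
knob [ 0.4602 -0.2489  0.056 ]
mug [ 0.6437 -0.1331  0.107 ]
jar [0.5152 0.2705 0.144 ]
can [0.6317 0.2402 0.178 ]
nA [0.4058 0.2198 0.048 ]
nB [0.406  0.1417 0.048 ]
trayL [0.4759 0.3234 0.04  ]
trayR [0.634  0.0357 0.048 ]
bis [ 0.491  -0.1111  0.02  ]
knob [ 0.4584 -0.2482  0.056 ]
plate [ 0.4928 -0.1107  0.012 ]
```

```bash
python3 -m crank '[[0,0,0,-0.72],[0,0,0,-0.72],[-0.54,-1,0.2,0],[-0.54,-1,0.2,0],[-0.54,-1,0.2,0],[-0.54,-1,0.2,0],[-0.54,-1,0.2,0],[-0.54,-1,0.2,0]]' 0.28 10; python3 -m crank '[[-0.54,-1,0.2,0],[-0.54,-1,0.2,0],[-0.54,-1,0.2,0],[-0.54,-1,0.2,0],[-0.54,-1,0.2,0],[-0.54,-1,0.2,0],[-0.54,-1,0.2,0],[-0.54,-1,0.2,0]]'
```

```text
time_s: 1.25
tcp_pos: [0.2423, 0.479, 0.2725]
tcp_rot: [[-1.0, -0.001, 0.0], [-0.001, 1.0, 0.0], [-0.0, 0.0, -1.0]]
wrist_force: [0.3, -0.3, -0.6]
width: 0.0258
time_s: 2.25
tcp_pos: [0.3507, 0.2793, 0.2327]
tcp_rot: [[-1.0, -0.002, 0.0], [-0.002, 1.0, 0.0], [-0.0, 0.0, -1.0]]
wrist_force: [0.3, -0.8, -0.5]
width: 0.0259
```

```bash
python3 -m crank '[[-0.54,-1,0.6,0],[-0.54,-1,0.6,0],[-0.54,-1,0.6,0],[-0.54,-1,0.7,0],[0,0,0,0]]'; python3 - <<'E'
from h import *
s=r.sense();print(s['tcp_pos'])
for n in ["side","wrist"]:
    im=grab_frame(n)[:,:,::-1]
    cv2.imwrite(f"pics/{n}1.png",cv2.resize(im,None,fx=1.5,fy=1.5,interpolation=cv2.INTER_CUBIC))
E
```

```text
time_s: 2.88
tcp_pos: [0.4046, 0.1782, 0.1694]
tcp_rot: [[-1.0, 0.003, -0.002], [0.003, 1.0, -0.002], [0.002, -0.002, -1.0]]
wrist_force: [-0.4, 0.4, -0.4]
width: 0.0258
[0.40457983 0.17823393 0.1693537 ]
```

View pics/wrist1.png

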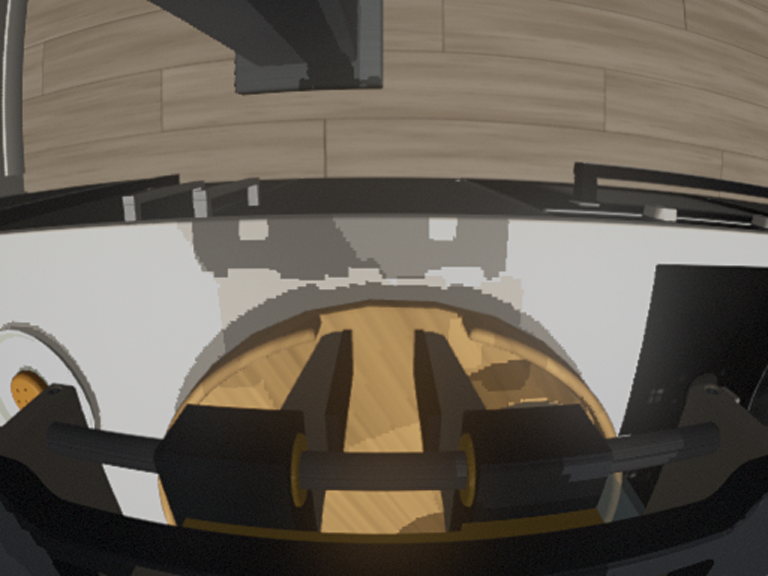

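View pics/side1.png

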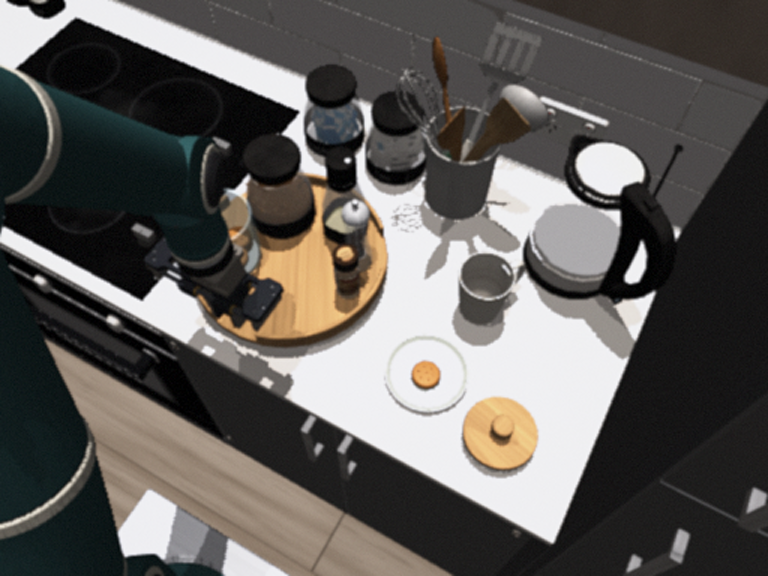

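```bash
cat >> h.py <<'E'
def wp2w(uv,z,s):
    c=camera_model("wrist");K=c["camera_matrix"];H=c["hand_eye"]
    x,y=(uv[0]-K[0,2])/K[0,0],(uv[1]-K[1,2])/K[1,1];th=np.hypot(x,y)
    d=np.array([np.sin(th)*x/th,np.sin(th)*y/th,np.cos(th)])
    R=s['tcp_rot'];d=R@(H[:3,:3]@d);o=s['tcp_pos']+R@H[:3,3]
    return o+d*(z-o[2])/d[2]
E
python3 - <<'E'
from h import *
s=r.sense()
im=cv2.imread("pics/wrist1.png")[270:400,250:540]
cv2.imwrite("pics/w1c.png",cv2.resize(im,None,fx=2.7,fy=2.7))
for u,v in [(320,320),(464,318),(465,330)]: print(wp2w(((u+.5)/1.5-.5,(v+.5)/1.5-.5),.048,s).round(4))
E
```

```text
[0.4049 0.1497 0.048 ]
[0.4038 0.2218 0.048 ]
[0.4104 0.2227 0.048 ]
```

View pics/w1c.png

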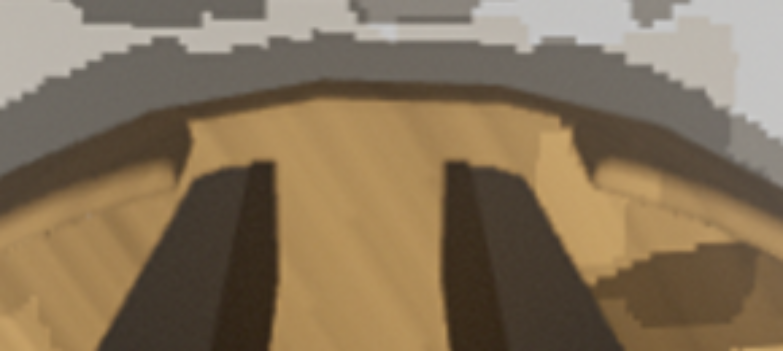

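```bash
python3 -m crank '[[0,0.22,0.4,0],[0,0,0.6,0],[0,0,0.4,0],[0,0,0.4,0],[0,0,0,0],[0,0,0,0]]'; python3 - <<'E'
from h import *
s=r.sense();print(s['tcp_pos'],s['wrist_force'],s['width'])
im=grab_frame("wrist")[:,:,::-1]
cv2.imwrite("pics/w2.png",cv2.resize(im[170:280,160:370],None,fx=3.7,fy=3.7,interpolation=cv2.INTER_CUBIC))
E
```

```text
time_s: 3.72
tcp_pos: [0.4045, 0.1857, 0.1252]
tcp_rot: [[-1.0, -0.001, 0.0], [-0.001, 1.0, 0.0], [-0.0, 0.0, -1.0]]
wrist_force: [-0.5, -0.8, 0.1]
width: 0.0255
[0.40450272 0.18566465 0.12522638] [-0.45505172 -0.77124125  0.11303416] 0.02553411888115184
```

View pics/w2.png

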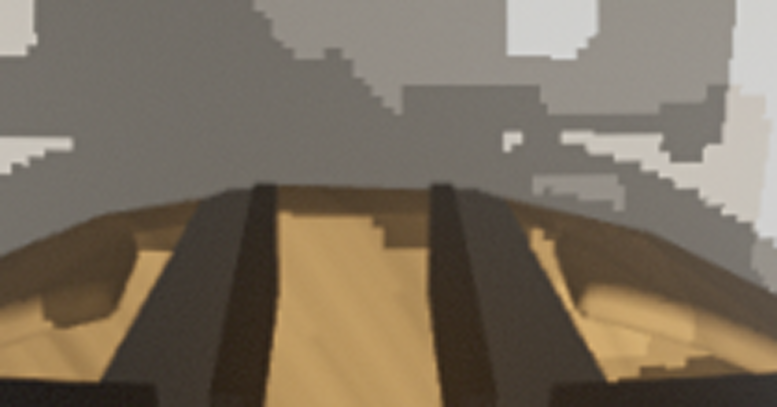

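```bash
python3 -m crank '[[-0.008,-0.23,0,-0.2],[-0.012,-0.34,0,-0.3],[-0.016,-0.453,0,-0.4],[-0.016,-0.453,0,-0.4],[-0.016,-0.453,0,-0.4],[-0.016,-0.453,0,-0.4],[-0.016,-0.453,0,-0.4],[-0.016,-0.453,0,-0.4]]'; python3 - <<'E'
from h import *
s=r.sense();d=s['tcp_pos'][:2]-[.567,.181];print(np.hypot(*d),np.degrees(np.arctan2(-d[1],-d[0])))
E
```

```text
time_s: 4.78
tcp_pos: [0.4251, 0.1067, 0.1256]
tcp_rot: [[-0.873, -0.488, 0.0], [-0.488, 0.873, 0.0], [-0.0, 0.0, -1.0]]
wrist_force: [-0.6, 0.2, -0.0]
width: 0.0255
0.1601782303566005 27.649750184076698
```

```bash
python3 -m crank '[[-0.01,-0.453,0,-0.4],[-0.01,-0.453,0,-0.4],[-0.01,-0.453,0,-0.4],[-0.01,-0.453,0,-0.4],[-0.016,-0.453,0,-0.4],[-0.016,-0.453,0,-0.4],[-0.012,-0.34,0,-0.3],[-0.008,-0.23,0,-0.2]]';  python3 -m crank '[[-0.006,-0.17,0,-0.15],[0,0,0,0],[0,0,0,0]]'; python3 - <<'E'
from h import *
s=r.sense();d=s['tcp_pos'][:2]-[.567,.181];print(np.hypot(*d),np.degrees(np.arctan2(-d[1],-d[0])))
for n in ["top","side","wrist"]:
    im=grab_frame(n)[:,:,::-1]
    if n=="top": im=im[135:260,120:255];f=4.5
    elif n=="side": im=im[80:235,110:270];f=3.8
    else: f=1.5
    cv2.imwrite(f"pics/{n}3.png",cv2.resize(im,None,fx=f,fy=f,interpolation=cv2.INTER_CUBIC))
E
```

```text
time_s: 5.78
tcp_pos: [0.4812, 0.0474, 0.1255]
tcp_rot: [[-0.528, -0.849, 0.001], [-0.849, 0.528, -0.0], [-0.0, -0.001, -1.0]]
wrist_force: [-1.5, 0.7, 0.0]
width: 0.0256
time_s: 6.15
tcp_pos: [0.4844, 0.0459, 0.1252]
tcp_rot: [[-0.506, -0.862, 0.0], [-0.862, 0.506, 0.0], [-0.0, -0.0, -1.0]]
wrist_force: [-0.2, 0.2, -0.2]
width: 0.0254
0.1583535605981877 58.57662513718351
```

View pics/top3.png

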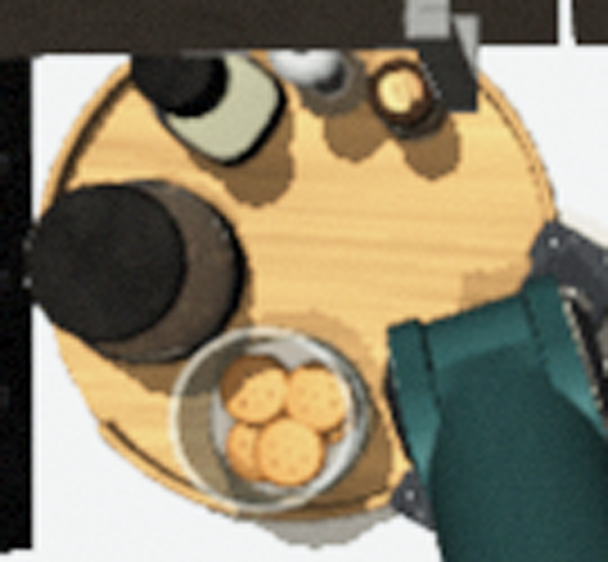

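View pics/side3.png

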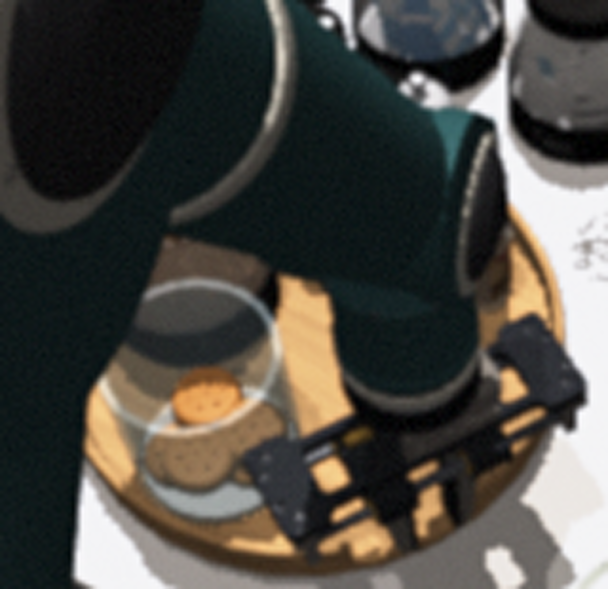

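View pics/wrist3.png

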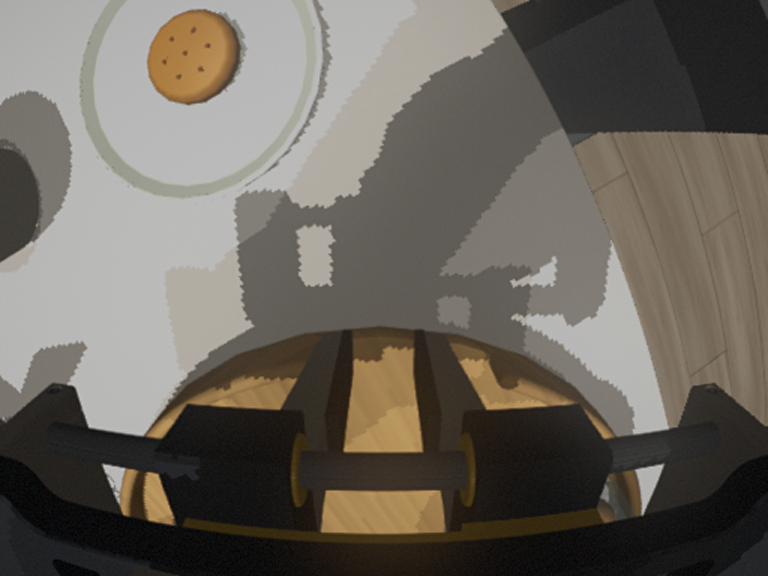

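```bash
python3 - <<'E'
from h import *
def c(x,y): return (120+(x+.5)/4.5-.5,135+(y+.5)/4.5-.5)
def s(x,y): return (110+(x+.5)/3.8-.5,80+(y+.5)/3.8-.5)
a=[p2w("top",c(267,421),.144),p2w("top",c(108,263),.178),p2w("side",s(191,359),.144)]
for p in a:
    d=p[:2]-[.567,.181];print(p.round(4),np.hypot(*d),np.degrees(np.arctan2(d[1],-d[0])))
# overlay predicted mouth circle at theta
im=cv2.imread("pics/top3.png")
for th,col in [(0,(0,0,255)),(8,(255,0,0))]:
    ce=np.array([.567-.1*np.cos(np.radians(th)),.181+.1*np.sin(np.radians(th))])
    pts=[w2p("top",[ce[0]+.054*np.cos(t),ce[1]+.054*np.sin(t),.144]) for t in np.linspace(0,6.28,60)]
    pts=np.array([[(u-120+.5)*4.5-.5,(v-135+.5)*4.5-.5] for u,v in pts])
    cv2.polylines(im,[pts.astype(int)],True,col,1)
cv2.imwrite("pics/ov3.png",im)
E
```

```text
[0.4669 0.1887 0.144 ] 0.10038910740019454 4.387698973591327
[0.5583 0.2723 0.178 ] 0.09166411258289822 84.57659381833321
[0.4655 0.1916 0.144 ] 0.10208021810854022 5.976646860997301
```

View pics/ov3.png

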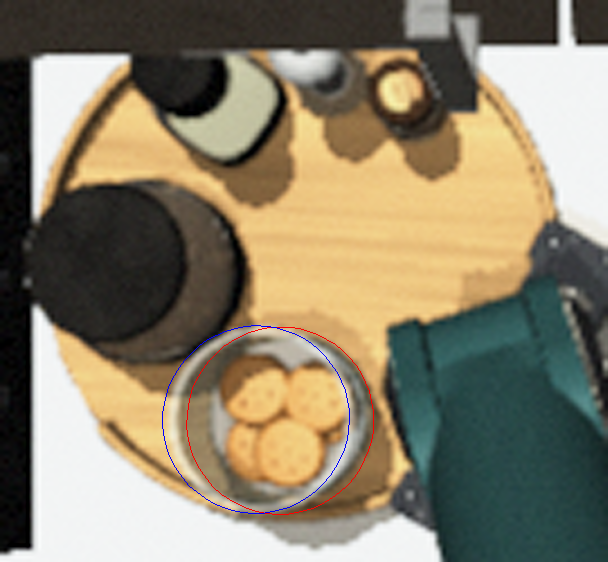

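```bash
python3 -m crank '[[-0.009,-0.25,0,-0.22],[-0.009,-0.25,0,-0.22],[0,0,0,0],[0,0,0,0]]'; python3 - <<'E'
from h import *
s=r.sense();d=s['tcp_pos'][:2]-[.567,.181];print(np.hypot(*d),np.degrees(np.arctan2(-d[1],-d[0])))
E
python3 -m crank '[[0,0.2,0,0],[0,0,-0.5,0],[0,0,-1,0],[0,0,-1,0],[0,0,-1,0],[0,0,-1,0]]' 0
```

```text
time_s: 6.8
tcp_pos: [0.4954, 0.0401, 0.1252]
tcp_rot: [[-0.439, -0.898, -0.0], [-0.898, 0.439, 0.0], [-0.0, 0.0, -1.0]]
wrist_force: [0.4, 0.1, 0.4]
width: 0.0259
0.15806800886776415 63.06637524270666
time_s: 7.55
tcp_pos: [0.491, 0.0423, 0.2395]
tcp_rot: [[-0.439, -0.899, 0.001], [-0.899, 0.439, 0.0], [-0.001, -0.001, -1.0]]
wrist_force: [0.2, 0.0, -0.1]
width: 0.0005
```

```bash
python3 -m crank '[[0,0,-0.43,0.914],[0,0,-0.43,0.914],[0,0,-0.43,0.914],[0,0,-0.43,0.914],[0,0,-0.43,0.914],[0,0,-0.43,0.914],[0,0,-0.43,0.914],[0,0,0,0]]'; python3 - <<'E'
from h import *
im=grab_frame("top")[:,:,::-1]
im=cv2.resize(im[135:260,120:255],None,fx=4.5,fy=4.5,interpolation=cv2.INTER_CUBIC)
cv2.imwrite("pics/top4.png",im)
im=grab_frame("side")[:,:,::-1]
cv2.imwrite("pics/side4.png",cv2.resize(im[80:235,110:270],None,fx=3.8,fy=3.8,interpolation=cv2.INTER_CUBIC))
E
```

```text
time_s: 8.55
tcp_pos: [0.4913, 0.0424, 0.3144]
tcp_rot: [[-1.0, -0.002, 0.003], [-0.002, 1.0, 0.0], [-0.003, 0.0, -1.0]]
wrist_force: [0.3, 0.0, 0.3]
width: 0.0005
```

View pics/top4.png

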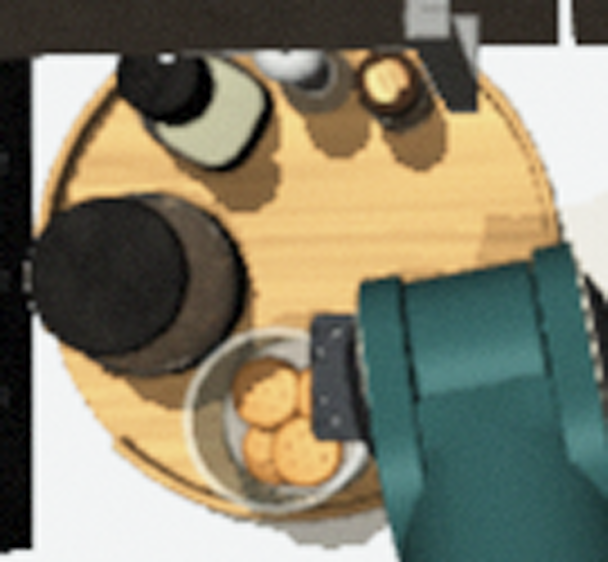

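View pics/side4.png

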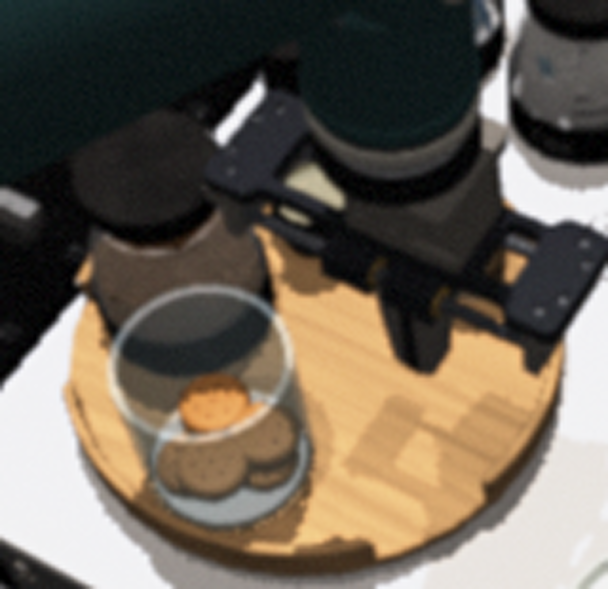

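```bash
python3 - <<'E'
from h import *
def c(x,y): return (120+(x+.5)/4.5-.5,135+(y+.5)/4.5-.5)
def s(x,y): return (110+(x+.5)/3.8-.5,80+(y+.5)/3.8-.5)
for p in [p2w("top",c(112,273),.178),p2w("side",s(202,362),.144)]:
    d=p[:2]-[.567,.181];print(p.round(4),np.hypot(*d),np.degrees(np.arctan2(d[1],-d[0])))
E
python3 -m crank '[[-0.3,1,0,0],[-0.3,1,0,0],[-0.3,1,0,0],[-0.3,1,0,0],[-0.3,1,0,0],[-0.3,1,0,0],[-0.3,1,0,0],[-0.3,1,0,0]]'
python3 -m crank '[[0,1,0.2,0],[0,0.2,0.3,0],[0,0,0.4,0],[0,0,0.2,0],[0,0,0,0]]'
```

```text
[0.5526 0.27   0.178 ] 0.09019492472750201 80.83331622938155
[0.4669 0.1848 0.144 ] 0.10019815689947964 2.2003508625157844
time_s: 9.65
tcp_pos: [0.551, 0.2428, 0.3123]
tcp_rot: [[-1.0, -0.002, -0.001], [-0.002, 1.0, -0.0], [0.001, -0.0, -1.0]]
wrist_force: [-1.2, 0.3, -0.8]
width: 0.0004
time_s: 10.28
tcp_pos: [0.5511, 0.271, 0.2849]
tcp_rot: [[-1.0, 0.001, -0.001], [0.001, 1.0, -0.001], [0.001, -0.001, -1.0]]
wrist_force: [-0.2, -0.1, -0.5]
width: 0.0007
```

```bash
python3 -m crank '[[0,0,0.3,0],[0,0,0.2,0],[0,0,0.2,0],[0,0,0.2,0],[0,0,0.2,0],[0,0,0.1,0],[0,0,0,0]]'
```

```text
time_s: 11.15
tcp_pos: [0.5511, 0.2722, 0.2552]
tcp_rot: [[-1.0, -0.0, -0.0], [-0.0, 1.0, -0.0], [0.0, -0.0, -1.0]]
wrist_force: [-0.1, 0.7, -0.4]
width: 0.0005
```

```bash
python3 -m crank '[[0,0,0.1,0],[0,0,0.1,0],[0,0,0,0]]'
```

```text
time_s: 11.52
tcp_pos: [0.5533, 0.2727, 0.2543]
tcp_rot: [[-1.0, 0.0, 0.007], [0.0, 1.0, 0.003], [-0.007, 0.003, -1.0]]
wrist_force: [-0.2, -1.7, 15.3]
width: 0.0007
```

```bash
python3 -m crank '[[0,0,-0.4,0],[0,0,-1,0],[0.16,-1,-0.4,0],[0.16,-1,0,0],[0.16,-1,0,0],[0.16,-1,0,0],[0.16,-1,0,0],[0.16,-1,0,0]]' 0.66; python3 -m crank '[[0.16,-1,0,0],[0.16,-1,0,0],[0.16,-1,0.5,0],[0.16,-1,0.8,0],[0.16,-1,0.8,0],[0.16,-1,0.8,0],[0.16,-1,0.8,0],[0.16,-1,0.8,0]]';python3 -m crank '[[0,-1,0.5,0],[0,-0.3,0,0],[0,0,0,0]]'; python3 - <<'E'
from h import *
s=r.sense();print(s['tcp_pos'],s['width'])
im=grab_frame("wrist")[:,:,::-1]
cv2.imwrite("pics/w5.png",cv2.resize(im,None,fx=1.5,fy=1.5,interpolation=cv2.INTER_CUBIC))
im=grab_frame("top")[:,:,::-1]
cv2.imwrite("pics/t5.png",cv2.resize(im[130:270,120:390],None,fx=2.9,fy=2.9,interpolation=cv2.INTER_CUBIC))
E
```

```text
time_s: 12.52
tcp_pos: [0.5261, 0.1193, 0.295]
tcp_rot: [[-1.0, 0.002, -0.001], [0.002, 1.0, -0.001], [0.001, -0.001, -1.0]]
wrist_force: [0.5, -0.2, 0.1]
width: 0.0608
time_s: 13.52
tcp_pos: [0.4934, -0.0801, 0.1822]
tcp_rot: [[-1.0, 0.001, -0.001], [0.001, 1.0, -0.0], [0.001, -0.0, -1.0]]
wrist_force: [0.7, 0.3, 0.8]
width: 0.0607
time_s: 13.9
tcp_pos: [0.4947, -0.111, 0.1708]
tcp_rot: [[-1.0, 0.001, 0.0], [0.001, 1.0, 0.0], [-0.0, 0.0, -1.0]]
wrist_force: [0.7, 0.0, 0.6]
width: 0.0606
[ 0.49474157 -0.11096499  0.17081144] 0.060586106705968326
```

View pics/w5.png

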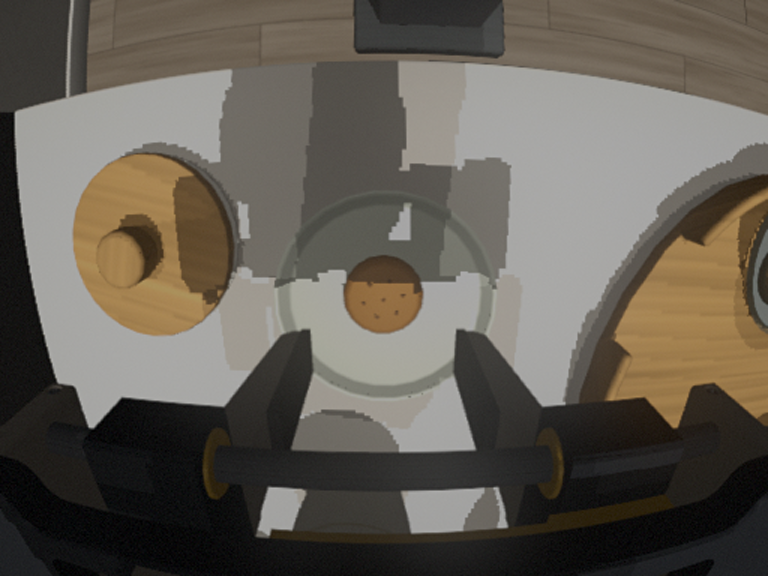

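View pics/t5.png

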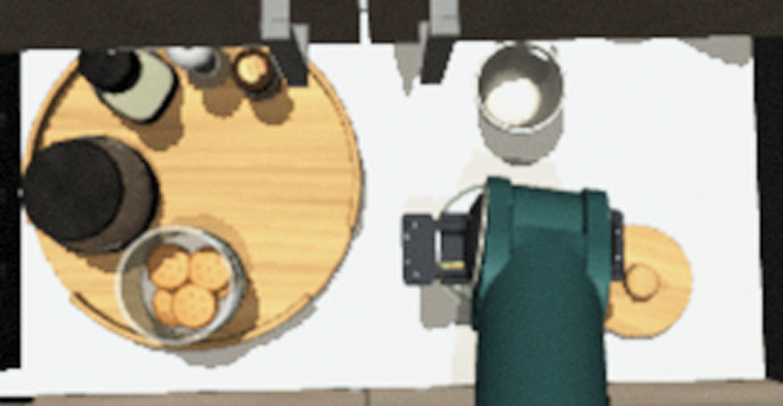

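```bash
python3 - <<'E'
from h import *
s=r.sense()
f=lambda u,v:((u+.5)/1.5-.5,(v+.5)/1.5-.5)
print(wp2w(f(383.5,294),.018,s),wp2w(f(122,258),.056,s),wp2w(f(153,245),.028,s))
c=lambda x,y:(120+(x+.5)/2.9-.5,130+(y+.5)/2.9-.5)
for p in [p2w("top",c((117+246)/2,(226+349)/2),.144)]:print(p)
E
```

```text
[ 0.49250127 -0.10879971  0.018     ] [ 0.46105521 -0.2440683   0.056     ] [ 0.46062851 -0.2398933   0.028     ]
[0.46504881 0.18008382 0.144     ]
```

```bash
python3 -m crank '[[0.1,0.04,0.8,0],[0,0,0.8,0],[0,0,0.8,0],[0,0,0.3,0],[0,0,0.2,0],[0,0,0,0]]'; python3 -m crank '[[0,0,0,0],[0,0,0,0],[0,0,0,0],[0,0,0,0]]' 0.4 8;  python3 -m crank '[[0,0,-0.3,0],[0,0,-0.7,0],[0,0,-1,0],[0,0,-1,0],[0,0,0,0]]'; python3 - <<'E'
from h import *
im=grab_frame("wrist")[:,:,::-1]
cv2.imwrite("pics/w6.png",cv2.resize(im,None,fx=1.5,fy=1.5,interpolation=cv2.INTER_CUBIC))
E
```

```text
time_s: 14.75
tcp_pos: [0.4928, -0.1091, 0.0982]
tcp_rot: [[-1.0, -0.0, 0.0], [-0.0, 1.0, 0.0], [-0.0, 0.0, -1.0]]
wrist_force: [0.6, 0.1, 1.1]
width: 0.0608
time_s: 15.25
tcp_pos: [0.493, -0.1094, 0.0984]
tcp_rot: [[-1.0, 0.0, 0.001], [0.0, 1.0, -0.0], [-0.001, -0.0, -1.0]]
wrist_force: [-0.4, 0.8, 4.0]
width: 0.0448
time_s: 15.88
tcp_pos: [0.4939, -0.1096, 0.1754]
tcp_rot: [[-1.0, -0.0, 0.005], [-0.0, 1.0, -0.001], [-0.005, -0.001, -1.0]]
wrist_force: [0.9, 0.6, -0.9]
width: 0.0446
```

View pics/w6.png

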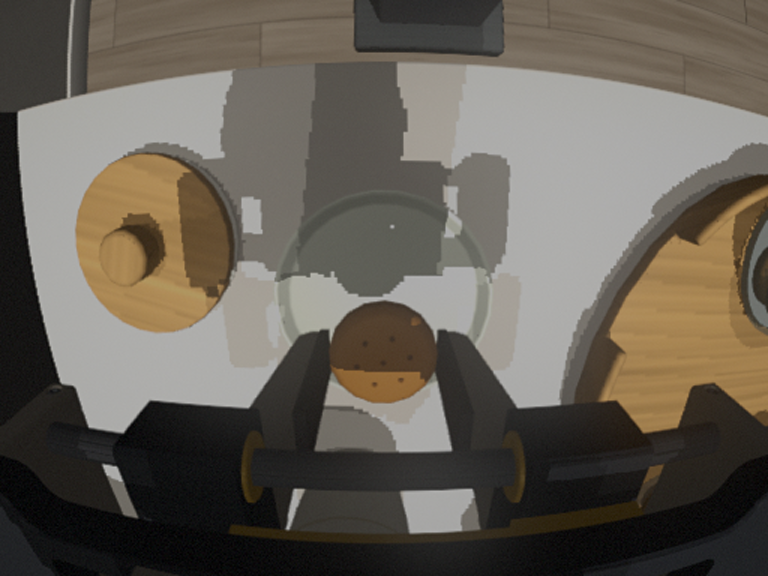

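```bash
python3 -m crank '[[0.1,1,-1,0],[0.1,1,-1,0],[0.1,1,-1,0],[0.1,1,-0.5,0],[0.1,1,0,0],[0.1,1,0,0],[0.1,1,0,0],[0.1,1,0,0]]'; python3 -m crank '[[0.1,1,0,0],[0.1,1,0,0],[0.1,1,0,0],[0,0.6,0,0],[0,0,0,0]]'; python3 - <<'E'
from h import *
s=r.sense();print(s['tcp_pos'])
im=grab_frame("wrist")[:,:,::-1]
cv2.imwrite("pics/w7.png",cv2.resize(im,None,fx=1.5,fy=1.5,interpolation=cv2.INTER_CUBIC))
im=grab_frame("side")[:,:,::-1]
cv2.imwrite("pics/s7.png",cv2.resize(im[60:235,90:270],None,fx=3.4,fy=3.4,interpolation=cv2.INTER_CUBIC))
E
```

```text
time_s: 16.92
tcp_pos: [0.4719, 0.0913, 0.2595]
tcp_rot: [[-1.0, -0.0, -0.002], [-0.0, 1.0, -0.0], [0.002, -0.0, -1.0]]
wrist_force: [0.1, -0.1, -0.5]
width: 0.0449
time_s: 17.55
tcp_pos: [0.4649, 0.1813, 0.2599]
tcp_rot: [[-1.0, -0.002, -0.001], [-0.002, 1.0, -0.0], [0.001, -0.0, -1.0]]
wrist_force: [-1.0, -0.7, -0.5]
width: 0.0451
[0.46486017 0.181252   0.25989256]
```

View pics/w7.png

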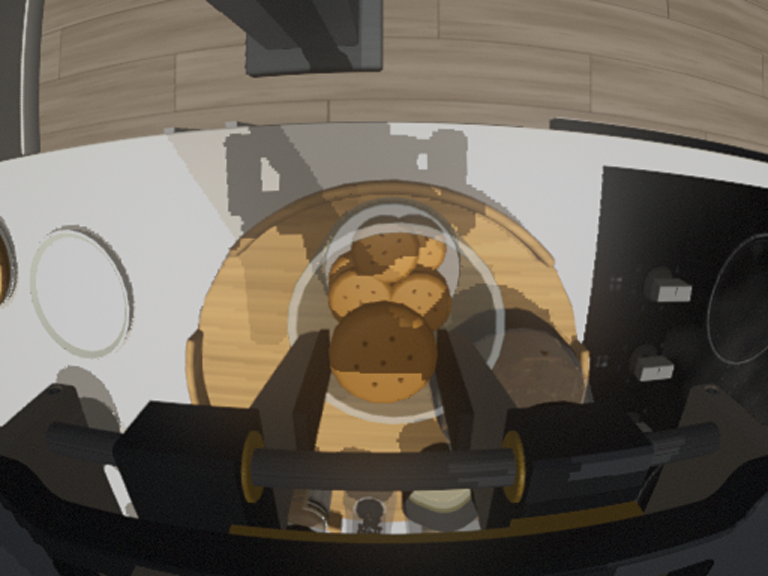

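View pics/s7.png

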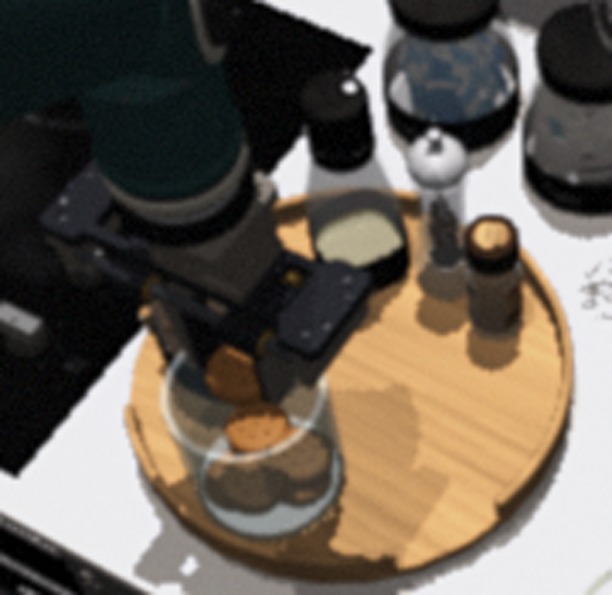

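```bash
python3 - <<'E'
from h import *
s=r.sense()
f=lambda u,v:((u+.5)/1.5-.5,(v+.5)/1.5-.5)
for p in [(288,318),(505,318),(396,221),(390,422)]: print(wp2w(f(*p),.144,s))
E
```

```text
[0.4621748  0.13383517 0.144     ]
[0.46233369 0.24021572 0.144     ]
[0.41503556 0.18604846 0.144     ]
[0.52229638 0.18389098 0.144     ]
```

```bash
python3 -m crank '[[-0.08,0.06,0.6,0],[0,0,0.7,0],[0,0,0.7,0],[0,0,0.6,0],[0,0,0,0],[0,0,0,0]]'; python3 -m crank '[[0,0,0,0],[0,0,0,0],[0,0,0,0]]' 0.57; python3 -m crank '[[0,0,-1,0],[0,0,-1,0],[0,0,-1,0],[0,0,-0.6,0],[0,0,0,0]]'; python3 - <<'E'
from h import *
im=grab_frame("wrist")[:,:,::-1]
cv2.imwrite("pics/w8.png",cv2.resize(im,None,fx=1.5,fy=1.5,interpolation=cv2.INTER_CUBIC))
E
```

```text
time_s: 18.4
tcp_pos: [0.4674, 0.1821, 0.1956]
tcp_rot: [[-1.0, 0.0, 0.0], [0.0, 1.0, 0.0], [-0.0, 0.0, -1.0]]
wrist_force: [-0.1, 0.8, -0.6]
width: 0.0449
time_s: 18.77
tcp_pos: [0.4673, 0.1822, 0.1958]
tcp_rot: [[-1.0, -0.0, 0.001], [-0.0, 1.0, 0.0], [-0.001, 0.0, -1.0]]
wrist_force: [-0.0, -0.3, 0.7]
width: 0.0526
time_s: 19.4
tcp_pos: [0.4675, 0.1823, 0.2863]
tcp_rot: [[-1.0, -0.0, 0.002], [-0.0, 1.0, 0.001], [-0.002, 0.001, -1.0]]
wrist_force: [0.4, 0.3, -0.2]
width: 0.0527
```

View pics/w8.png

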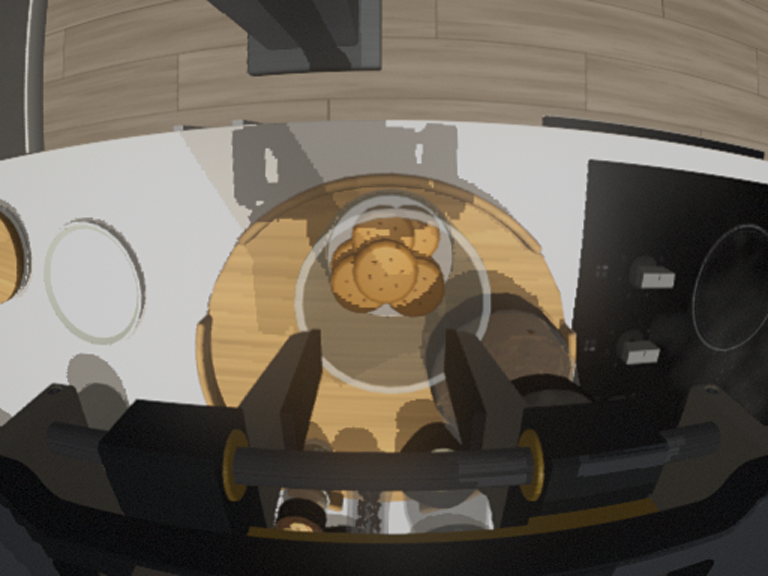

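```bash
python3 -m crank '[[0,-1,0,0],[0,-1,0,0],[0,-1,0,0],[0.1,-1,0,0],[0.1,-1,0,0],[0.1,-1,0,0],[0,-1,0,0],[0,-1,0,0]]' 0.65; python3 -m crank '[[0,-1,0.4,0],[0,-1,0.4,0],[0,-1,0.4,0],[0,-1,0.4,0],[0,-1,0.4,0],[0,-1,0.5,0],[0,-1,0.5,0],[0,-1,0.5,0]]'; python3 -m crank '[[0,-1,0,0],[0,-0.2,0,0],[0,0,0,0]]'; python3 - <<'E'
from h import *
s=r.sense();print(s['tcp_pos'])
im=grab_frame("wrist")[:,:,::-1]
cv2.imwrite("pics/w9.png",cv2.resize(im,None,fx=1.5,fy=1.5,interpolation=cv2.INTER_CUBIC))
im=grab_frame("top")[:,:,::-1]
cv2.imwrite("pics/t9.png",cv2.resize(im[135:260,120:255],None,fx=4.5,fy=4.5,interpolation=cv2.INTER_CUBIC))
E
```

```text
time_s: 20.45
tcp_pos: [0.459, -0.0187, 0.2842]
tcp_rot: [[-1.0, -0.0, -0.002], [-0.0, 1.0, -0.0], [0.002, -0.0, -1.0]]
wrist_force: [0.8, 0.0, -0.2]
width: 0.0597
time_s: 21.45
tcp_pos: [0.4589, -0.2184, 0.1962]
tcp_rot: [[-1.0, -0.0, -0.002], [-0.0, 1.0, 0.001], [0.002, 0.001, -1.0]]
wrist_force: [-0.4, -0.1, 0.8]
width: 0.0601
time_s: 21.82
tcp_pos: [0.4593, -0.2473, 0.1973]
tcp_rot: [[-1.0, 0.0, -0.001], [0.0, 1.0, 0.001], [0.001, 0.001, -1.0]]
wrist_force: [0.2, 0.1, -0.0]
width: 0.0595
[ 0.45933077 -0.24728022  0.19731309]
```

View pics/w9.png

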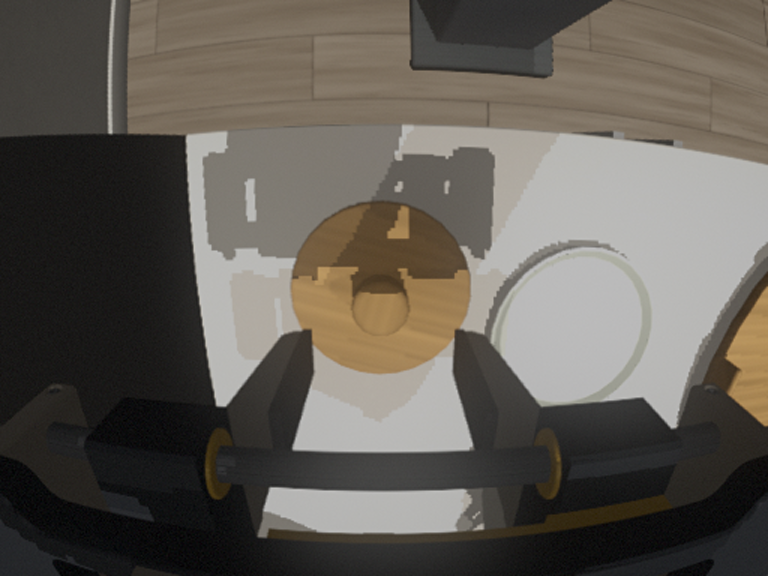

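View pics/t9.png

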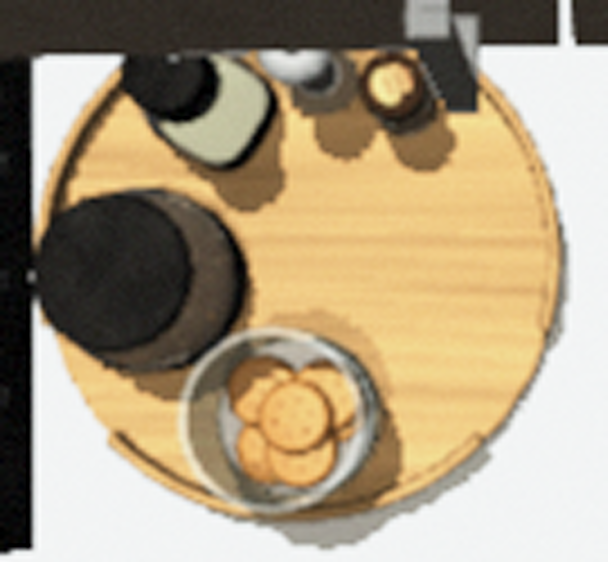

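```bash
python3 - <<'E'
from h import *
s=r.sense()
f=lambda u,v:((u+.5)/1.5-.5,(v+.5)/1.5-.5)
print(wp2w(f(381,306),.056,s),wp2w(f(381,287),.028,s))
def c(x,y): return (120+(x+.5)/4.5-.5,135+(y+.5)/4.5-.5)
for p in [p2w("top",c(276,420.5),.144),p2w("top",c(115,435),.048),p2w("top",c(481,436),.048),p2w("top",c(118,269),.166)]:
    d=p[:2]-[.567,.181];print(p.round(4),np.hypot(*d),np.degrees(np.arctan2(d[1],-d[0])))
im=cv2.imread("pics/t9.png")
for th,col in [(0,(0,0,255)),(2,(255,0,0))]:
    a=np.radians(th);ce=np.array([.567-.1*np.cos(a),.181+.1*np.sin(a)])
    b=np.radians(th+80);cc=np.array([.567-.092*np.cos(b),.181+.092*np.sin(b)])
    for q,R,z in [(ce,.054,.144),(cc,.046,.166),((.567,.181),.165,.048)]:
        pts=np.array([w2p("top",[q[0]+R*np.cos(t),q[1]+R*np.sin(t),z]) for t in np.linspace(0,6.28,80)])
        pts=(pts-[120,135]+.5)*4.5-.5
        cv2.polylines(im,[pts.astype(int)],True,col,1)
cv2.imwrite("pics/ov9.png",im)
E
```

```text
[ 0.4596965  -0.24706355  0.056     ] [ 0.45791177 -0.24719317  0.028     ]
[0.4671 0.1835 0.144 ] 0.09994986651928342 1.419360965990341
[0.4589 0.2976 0.048 ] 0.15900298886318706 47.16822694126976
[0.4534 0.0701 0.048 ] 0.15879271498679984 -44.30085952898392
[0.5555 0.2692 0.166 ] 0.08898748361274883 82.5778988270087
```

View pics/ov9.png

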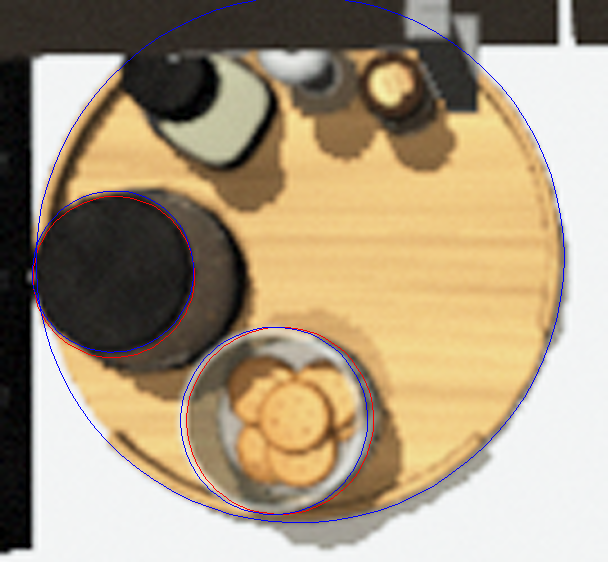

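```bash
python3 -m crank '[[0,0,0.8,0],[0,0,0.8,0],[0,0,0.8,0],[0,0,0.4,0],[0,0,0.25,0],[0,0,0,0]]'; python3 -m crank '[[0,0,0,0],[0,0,0,0],[0,0,0,0],[0,0,0,0],[0,0,0,0]]' 0.1 30;  python3 -m crank '[[0,0,-0.3,0],[0,0,-0.7,0],[0,0,-1,0],[0,0,-1,0],[0,0,-1,0],[0,0,0,0]]'; python3 - <<'E'
from h import *
im=grab_frame("wrist")[:,:,::-1]
cv2.imwrite("pics/w10.png",cv2.resize(im,None,fx=1.5,fy=1.5,interpolation=cv2.INTER_CUBIC))
im=grab_frame("side")[:,:,::-1]
cv2.imwrite("pics/s10.png",cv2.resize(im,None,fx=1.5,fy=1.5,interpolation=cv2.INTER_CUBIC))
E
```

```text
time_s: 22.68
tcp_pos: [0.4597, -0.2477, 0.1217]
tcp_rot: [[-1.0, -0.0, -0.0], [-0.0, 1.0, 0.0], [0.0, 0.0, -1.0]]
wrist_force: [-0.2, -0.4, 0.2]
width: 0.06
time_s: 23.3
tcp_pos: [0.4598, -0.248, 0.122]
tcp_rot: [[-1.0, 0.0, 0.001], [0.0, 1.0, -0.0], [-0.001, -0.0, -1.0]]
wrist_force: [-0.5, 0.4, 4.5]
width: 0.0306
time_s: 24.05
tcp_pos: [0.4607, -0.2483, 0.2242]
tcp_rot: [[-1.0, -0.0, 0.005], [-0.0, 1.0, -0.002], [-0.005, -0.002, -1.0]]
wrist_force: [0.2, -1.0, -1.1]
width: 0.0311
```

View pics/w10.png

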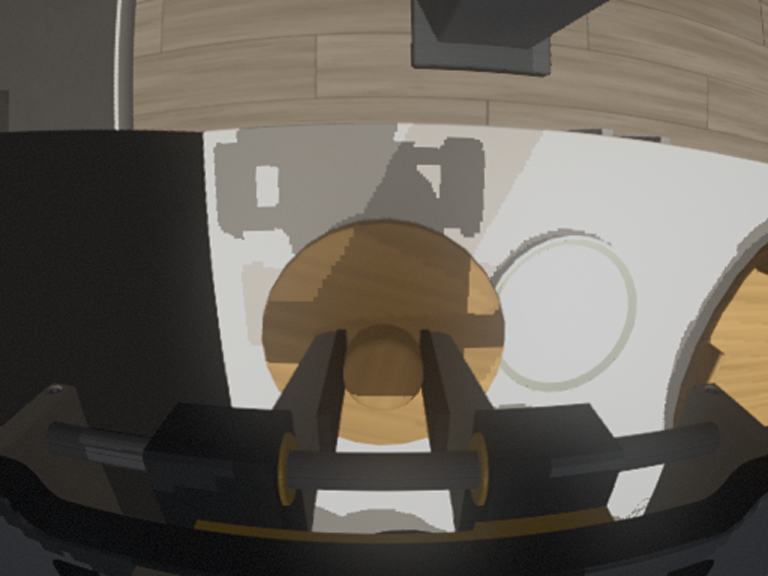

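View pics/s10.png

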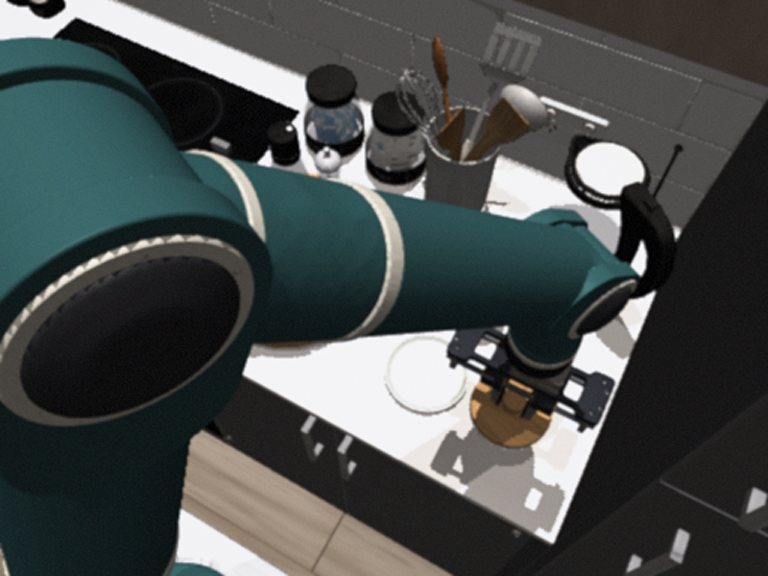

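```bash
python3 -m crank '[[0,0.7,-1,0],[0,1,-1,0],[0,1,-1,0],[0,1,-0.1,0],[0,1,0,0],[0,1,0,0],[0,1,0,0],[0,1,0,0]]'; python3 -m crank '[[0,1,0,0],[0,1,0,0],[0,1,0,0],[0,1,0,0],[-0.06,1,0,0],[-0.1,1,0,0],[-0.1,1,0,0],[0,1,0,0]]'; python3 -m crank '[[0,1,0,0],[0,0.5,0,0],[0,0.1,0,0],[0,0,0,0],[0,0,0,0]]'; python3 - <<'E'
from h import *
s=r.sense();print(s['tcp_pos'],s['tcp_rot'])
im=grab_frame("wrist")[:,:,::-1]
cv2.imwrite("pics/w11.png",cv2.resize(im,None,fx=1.5,fy=1.5,interpolation=cv2.INTER_CUBIC))
im=grab_frame("side")[:,:,::-1]
cv2.imwrite("pics/s11.png",cv2.resize(im[60:235,90:270],None,fx=3.4,fy=3.4,interpolation=cv2.INTER_CUBIC))
E
```

```text
time_s: 25.15
tcp_pos: [0.4589, -0.0545, 0.2979]
tcp_rot: [[-1.0, -0.0, -0.002], [-0.0, 1.0, 0.0], [0.002, 0.0, -1.0]]
wrist_force: [0.2, -0.6, -2.2]
width: 0.0303
time_s: 26.15
tcp_pos: [0.4656, 0.1452, 0.2978]
tcp_rot: [[-1.0, 0.0, -0.002], [0.0, 1.0, -0.001], [0.002, -0.001, -1.0]]
wrist_force: [-0.3, -0.4, -1.8]
width: 0.0307
time_s: 26.78
tcp_pos: [0.4662, 0.1837, 0.2991]
tcp_rot: [[-1.0, 0.001, -0.0], [0.001, 1.0, -0.0], [0.0, -0.0, -1.0]]
wrist_force: [-0.3, -0.5, -2.3]
width: 0.0304
[0.46621844 0.18367483 0.29909902] [[-9.99999104e-01  1.33598632e-03 -8.78549789e-05]
 [ 1.33602555e-03  9.99999007e-01 -4.48077383e-04]
 [ 8.72562664e-05 -4.48194358e-04 -9.99999896e-01]]
```

View pics/w11.png

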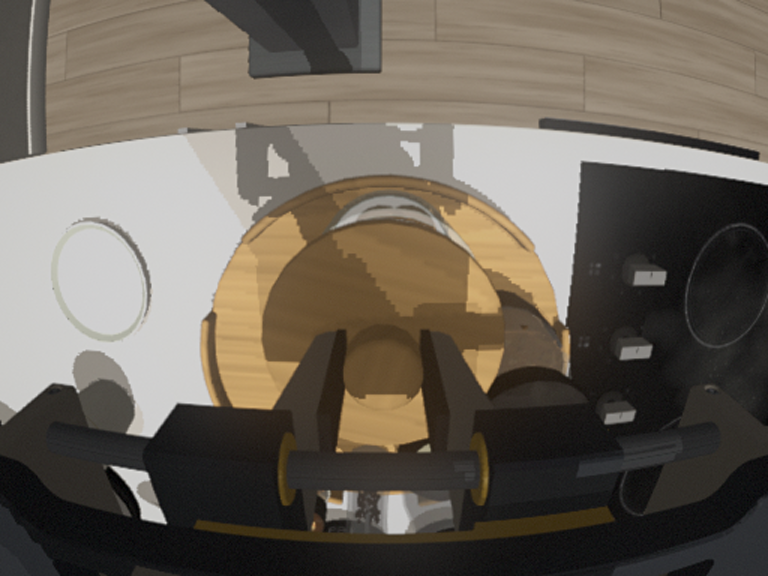

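View pics/s11.png

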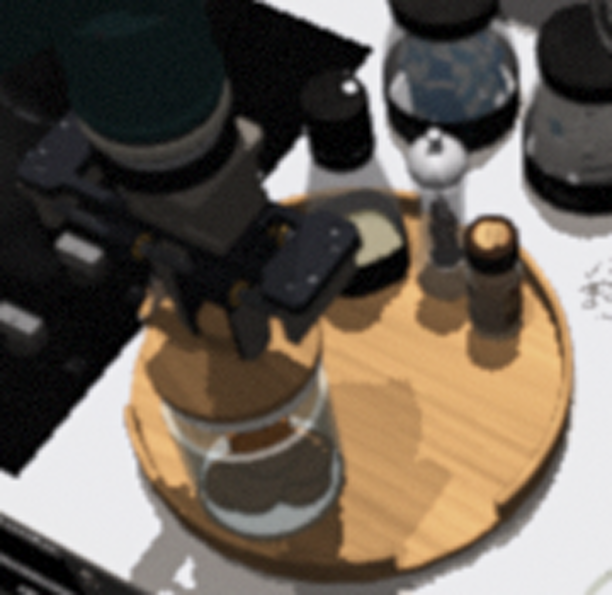

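```bash
python3 - <<'E'
from h import *
im=cv2.imread("pics/s11.png")
def el(q,R,z,col):
    pts=np.array([w2p("side",[q[0]+R*np.cos(t),q[1]+R*np.sin(t),z]) for t in np.linspace(0,6.28,80)])
    pts=(pts-[90,60]+.5)*3.4-.5
    cv2.polylines(im,[pts.astype(int)],True,col,1)
el((.4662,.1837),.055,.193,(0,0,255)); el((.4670,.1837),.054,.144,(255,0,0))
cv2.imwrite("pics/ov11.png",im[220:520,80:400].repeat(2,0).repeat(2,1)[:,:])
E
```

```text
(no output)
```

View pics/ov11.png

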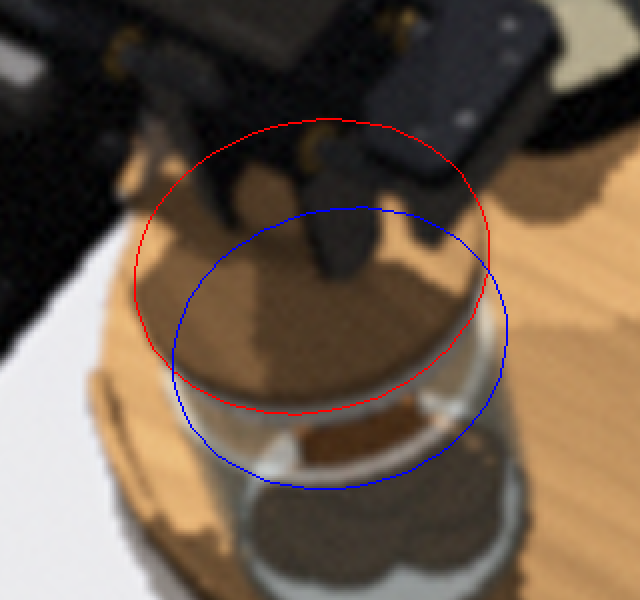

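```bash
python3 -m crank '[[-0.03,0,0.4,0],[0,0,0.4,0],[0,0,0.4,0],[0,0,0,0]]'; python3 -m crank '[[0,0,0.1,0],[0,0,0.1,0],[0,0,0,0]]'
```

```text
time_s: 27.38
tcp_pos: [0.4663, 0.1844, 0.268]
tcp_rot: [[-1.0, -0.0, -0.002], [-0.0, 1.0, -0.001], [0.002, -0.001, -1.0]]
wrist_force: [0.4, -0.4, -1.2]
width: 0.0307
time_s: 27.75
tcp_pos: [0.4669, 0.1847, 0.2643]
tcp_rot: [[-1.0, -0.0, 0.0], [-0.0, 1.0, 0.0], [-0.0, 0.0, -1.0]]
wrist_force: [-0.0, -0.3, -0.6]
width: 0.0308
```

```bash
python3 -m crank '[[0,0,0.1,0],[0,0,0,0]]';python3 -m crank '[[0,0,0.1,0],[0,0,0,0]]'; python3 - <<'E'
from h import *
s=r.sense();print(s['tcp_pos'],s['wrist_force'],s['wrist_torque'])
im=grab_frame("side")[:,:,::-1]
cv2.imwrite("pics/s12.png",cv2.resize(im[120:225,110:220],None,fx=5.6,fy=5.6,interpolation=cv2.INTER_CUBIC))
E
```

```text
time_s: 28.0
tcp_pos: [0.4671, 0.185, 0.262]
tcp_rot: [[-1.0, -0.0, 0.001], [-0.0, 1.0, 0.001], [-0.001, 0.001, -1.0]]
wrist_force: [0.6, 0.4, 0.5]
width: 0.0302
time_s: 28.25
tcp_pos: [0.4672, 0.185, 0.2599]
tcp_rot: [[-1.0, -0.0, 0.001], [-0.0, 1.0, 0.001], [-0.001, 0.001, -1.0]]
wrist_force: [-0.5, 1.4, 4.0]
width: 0.0303
[0.46716243 0.1850235  0.25992647] [-0.45894067  1.41566476  4.04308504] [0.13729735 0.21628794 0.03586591]
```

View pics/s12.png

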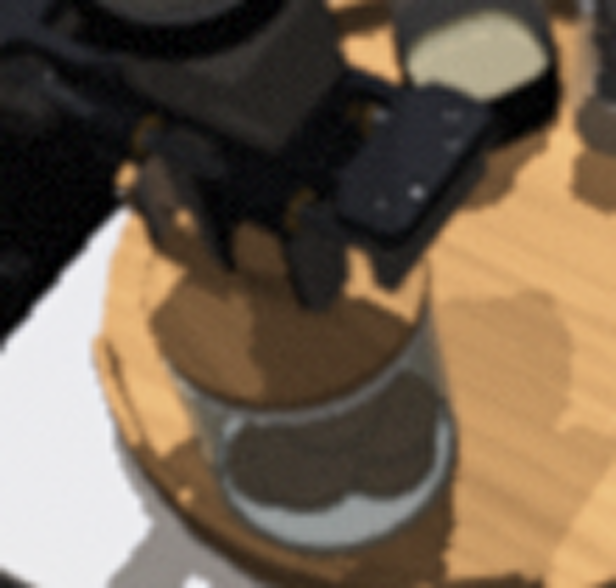

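```bash
python3 -m crank '[[0,0,0.1,0],[0,0,0.1,0],[0,0,0,0]]' - 50;python3 -m crank '[[0,0,0.1,0],[0,0,0.1,0],[0,0,0,0]]'
```

```text
time_s: 28.68
tcp_pos: [0.4671, 0.1851, 0.2551]
tcp_rot: [[-1.0, -0.0, 0.001], [-0.0, 1.0, 0.001], [-0.001, 0.001, -1.0]]
wrist_force: [-1.2, 0.1, 6.5]
width: 0.0303
time_s: 29.05
tcp_pos: [0.4672, 0.1858, 0.2527]
tcp_rot: [[-1.0, -0.0, 0.002], [-0.0, 1.0, 0.002], [-0.002, 0.002, -1.0]]
wrist_force: [-8.4, -0.8, 26.4]
width: 0.0303
```

```bash
python3 -m crank '[[0,0,-0.1,0],[0,0,-0.03,0],[0,0,0,0]]';python3 -m crank '[[0,0,0,0],[0,0,0,0],[0,0,0,0]]' 0.6; python3 -m crank '[[0,0,-0.5,0],[0,0,-1,0],[0,0,-0.5,0],[0,0,0,0]]'; python3 -m crank '[[0,0,0,0],[0,0,0,0],[0,0,0,0],[0,0,0,0]]' 0 10;
```

```text
time_s: 29.42
tcp_pos: [0.4671, 0.1851, 0.2529]
tcp_rot: [[-1.0, -0.0, 0.001], [-0.0, 1.0, 0.001], [-0.001, 0.001, -1.0]]
wrist_force: [-2.1, 1.2, 7.4]
width: 0.0302
time_s: 29.8
tcp_pos: [0.4667, 0.1843, 0.252]
tcp_rot: [[-1.0, 0.0, -0.001], [0.0, 1.0, -0.001], [0.001, -0.001, -1.0]]
wrist_force: [0.4, 0.6, 0.6]
width: 0.0548
time_s: 30.3
tcp_pos: [0.4673, 0.1848, 0.3036]
tcp_rot: [[-1.0, 0.0, 0.002], [0.0, 1.0, 0.001], [-0.002, 0.001, -1.0]]
wrist_force: [-0.3, -0.6, -0.1]
width: 0.055
time_s: 30.8
tcp_pos: [0.4668, 0.1846, 0.3022]
tcp_rot: [[-1.0, -0.0, -0.0], [-0.0, 1.0, -0.0], [0.0, -0.0, -1.0]]
wrist_force: [0.3, -0.4, -0.3]
width: 0.0174
```

```bash
python3 -m crank '[[0,0,0,0],[0,0,0.3,0],[0,0,0.3,0],[0,0,0.3,0],[0,0,0.1,0],[0,0,0,0]]';python3 -m crank '[[0,0,0.1,0],[0,0,0.08,0],[0,0,0,0]]'
```

```text
time_s: 31.55
tcp_pos: [0.4668, 0.1846, 0.2772]
tcp_rot: [[-1.0, -0.0, -0.0], [-0.0, 1.0, -0.0], [0.0, -0.0, -1.0]]
wrist_force: [-1.3, -0.7, 0.1]
width: 0.0003
time_s: 31.92
tcp_pos: [0.4672, 0.1854, 0.2754]
tcp_rot: [[-1.0, -0.0, 0.002], [-0.0, 1.0, 0.001], [-0.002, 0.001, -1.0]]
wrist_force: [-4.7, -0.7, 14.9]
width: 0.0005
```

```bash
python3 -m crank '[[0,0,0.1,0],[0,0,0,0]]'; python3 -m crank '[[0,0,-0.4,0],[0,0,-0.5,0],[0,-1,-0.5,0],[0,-1,0,0],[0,-1,0,0],[0,-1,0,0],[0,-1,0,0],[0,-1,0,0]]';  python3 -m crank '[[0,-1,0,0],[0,-1,0,0],[0,0,0,0]]'; python3 - <<'E'
from h import *
s=r.sense();print(s['tcp_pos'])
im=grab_frame("side")[:,:,::-1]
cv2.imwrite("pics/s13.png",cv2.resize(im[80:235,110:270],None,fx=3.8,fy=3.8,interpolation=cv2.INTER_CUBIC))
im=grab_frame("top")[:,:,::-1]
cv2.imwrite("pics/t13.png",cv2.resize(im[135:260,120:255],None,fx=4.5,fy=4.5,interpolation=cv2.INTER_CUBIC))
im=grab_frame("wrist")[:,:,::-1]
cv2.imwrite("pics/w13.png",cv2.resize(im,None,fx=1.5,fy=1.5,interpolation=cv2.INTER_CUBIC))
im=cv2.imread("pics/t13.png")
for th,col in [(0,(0,0,255)),(3,(255,0,0))]:
    a=np.radians(th);ce=np.array([.567-.1*np.cos(a),.181+.1*np.sin(a)])
    b=np.radians(th+80);cc=np.array([.567-.092*np.cos(b),.181+.092*np.sin(b)])
    for q,R,z in [(ce,.055,.159),(cc,.046,.166),((.567,.181),.165,.048)]:
        pts=np.array([w2p("top",[q[0]+R*np.cos(t),q[1]+R*np.sin(t),z]) for t in np.linspace(0,6.28,80)])
        pts=(pts-[120,135]+.5)*4.5-.5
        cv2.polylines(im,[pts.astype(int)],True,col,1)
cv2.imwrite("pics/ov13.png",im)
E
```

```text
time_s: 32.17
tcp_pos: [0.4674, 0.1863, 0.2752]
tcp_rot: [[-1.0, -0.0, 0.003], [-0.0, 1.0, 0.003], [-0.003, 0.003, -1.0]]
wrist_force: [-10.0, -1.8, 30.7]
width: 0.0007
time_s: 33.17
tcp_pos: [0.4669, 0.0337, 0.3056]
tcp_rot: [[-1.0, 0.0, -0.0], [0.0, 1.0, 0.0], [0.0, 0.0, -1.0]]
wrist_force: [-0.5, -0.7, 0.8]
width: 0.0009
time_s: 33.55
tcp_pos: [0.4669, -0.017, 0.3055]
tcp_rot: [[-1.0, 0.004, -0.0], [0.004, 1.0, -0.0], [0.0, -0.0, -1.0]]
wrist_force: [0.4, 1.1, 0.2]
width: 0.0004
[ 0.46685127 -0.01696727  0.30552951]
```

View pics/s13.png

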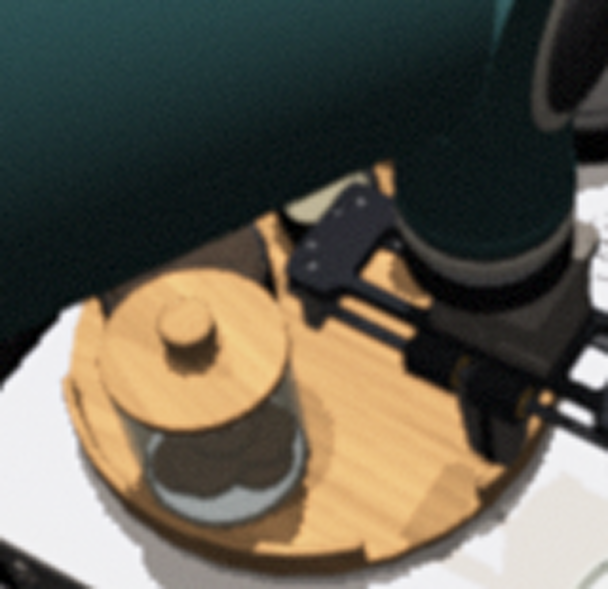

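View pics/t13.png

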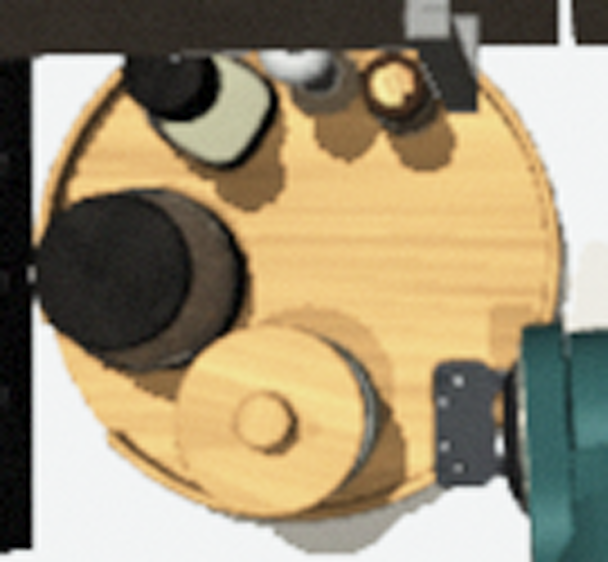

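View pics/ov13.png

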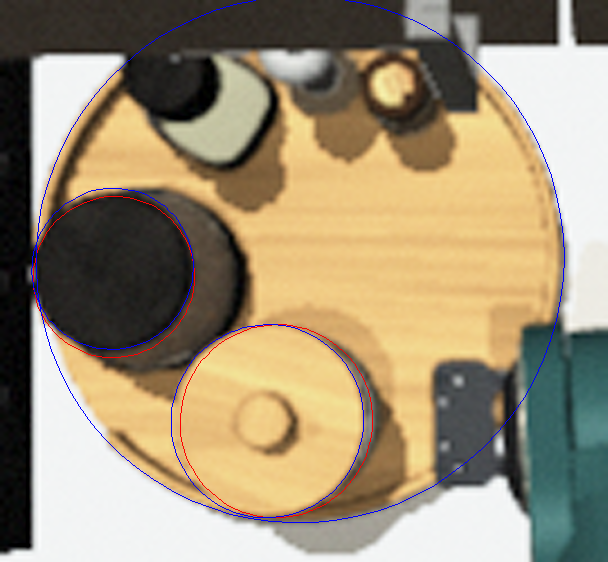

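View pics/w13.png

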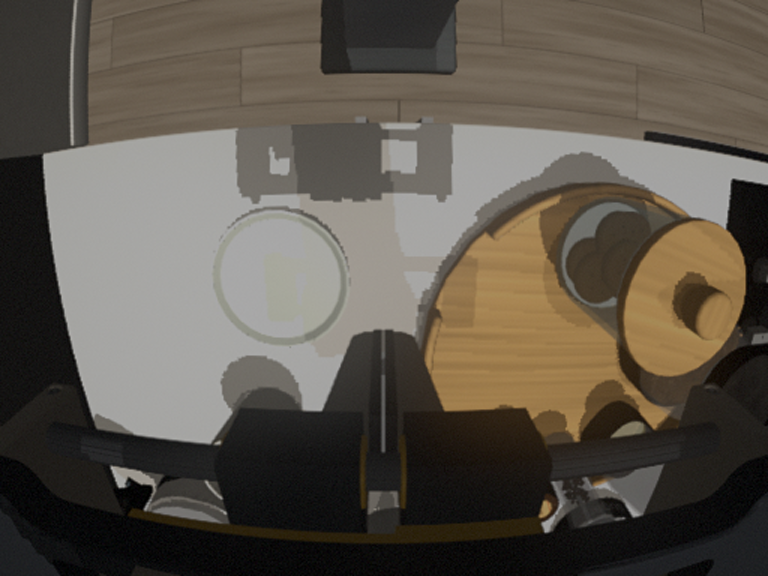

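```bash
python3 -m crank '[[0,0,0.6,-0.914],[0,0,0.6,-0.914],[0,0,0.6,-0.914],[0,0,0.6,-0.914],[0,0,0.6,-0.914],[0,0,0.6,-0.914],[0,0,0.6,-0.914]]' 0.28; python3 -m crank '[[-0.85,0.1,0,0],[-0.85,0.1,0,0],[-0.85,0.12,0,0],[0,0,0,0]]'; python3 - <<'E'
from h import *
s=r.sense();d=s['tcp_pos'][:2]-[.567,.181];print(np.hypot(*d),np.degrees(np.arctan2(-d[1],-d[0])),s['tcp_rot'][:2,:2])
im=grab_frame("wrist")[:,:,::-1]
cv2.imwrite("pics/w14.png",cv2.resize(im,None,fx=1.5,fy=1.5,interpolation=cv2.INTER_CUBIC))
E
```

```text
time_s: 34.58
tcp_pos: [0.467, -0.0139, 0.2]
tcp_rot: [[-0.432, -0.902, 0.0], [-0.902, 0.432, 0.001], [-0.001, 0.0, -1.0]]
wrist_force: [-1.3, 0.3, -0.1]
width: 0.0254
time_s: 35.08
tcp_pos: [0.4878, 0.048, 0.2004]
tcp_rot: [[-0.434, -0.901, 0.0], [-0.901, 0.434, 0.001], [-0.001, 0.0, -1.0]]
wrist_force: [0.2, 0.2, -0.2]
width: 0.0257
0.1548156085426941 59.228915666259354 [[-0.43449736 -0.90067309]
 [-0.90067245  0.43449725]]
```

View pics/w14.png

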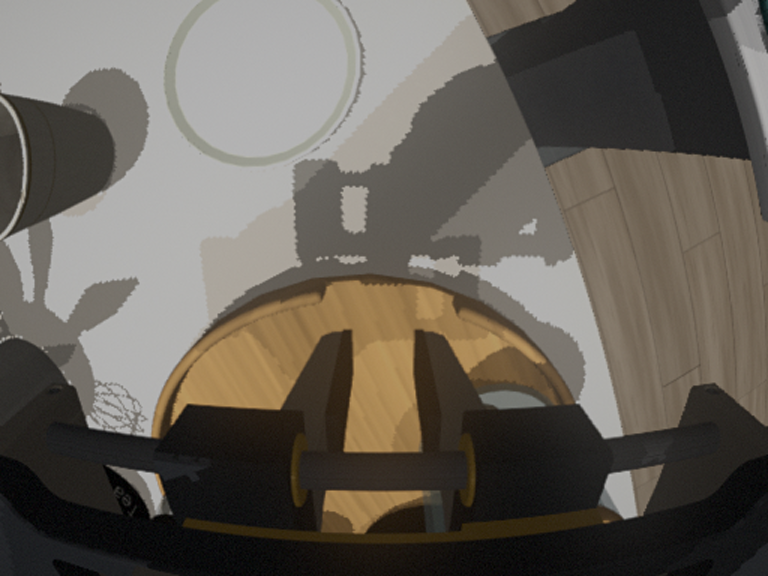

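```bash
python3 -m crank '[[0.16,0,0.8,0],[0,0,0.8,0],[0,0,0.8,0],[0,0,0.3,0],[0,0,0.28,0],[0,0,0,0]]'; python3 -m crank '[[0,-0.2,0,0],[0,-0.15,0,0],[0,-0.1,0,0],[0,0,0,0],[0,0,0,0]]'; python3 - <<'E'
from h import *
s=r.sense();d=s['tcp_pos'][:2]-[.567,.181];print(np.hypot(*d),np.degrees(np.arctan2(-d[1],-d[0])),np.degrees(np.arctan2(-s['tcp_rot'][1,0],-s['tcp_rot'][0,0])))
im=grab_frame("top")[:,:,::-1]
cv2.imwrite("pics/t15.png",cv2.resize(im[135:260,120:255],None,fx=4.5,fy=4.5,interpolation=cv2.INTER_CUBIC))
E
```

```text
time_s: 35.88
tcp_pos: [0.4858, 0.0417, 0.1259]
tcp_rot: [[-0.439, -0.899, -0.0], [-0.899, 0.439, -0.0], [0.0, 0.0, -1.0]]
wrist_force: [-0.3, -0.3, 0.3]
width: 0.0257
time_s: 36.5
tcp_pos: [0.496, 0.0368, 0.126]
tcp_rot: [[-0.439, -0.899, 0.0], [-0.899, 0.439, -0.0], [-0.0, -0.0, -1.0]]
wrist_force: [-0.1, -0.1, 0.9]
width: 0.0258
0.16069579655332963 63.78018288104682 63.9784505787014
```

View pics/t15.png

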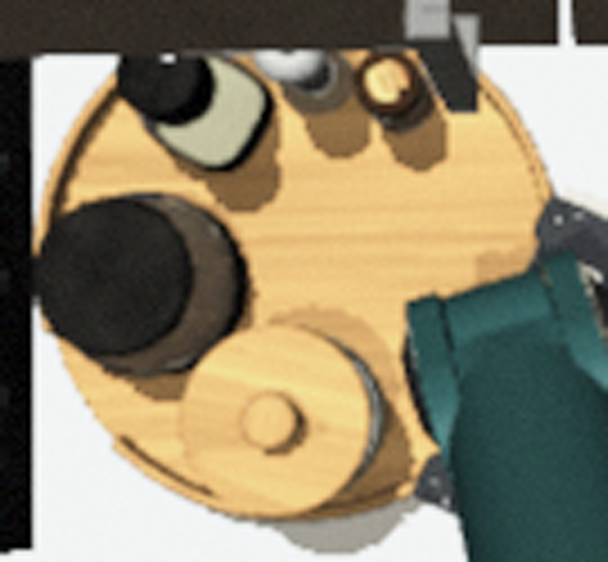

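```bash
python3 -m crank '[[0,0.2,0,0],[0,0.1,-0.3,0],[0,0,-0.8,0],[0,0,-1,0],[0,0,-1,0],[0,0,-1,0],[0,0,-1,0],[0,0,-0.5,0]]'; python3 -m crank '[[1,0,0,0],[1,0,0,0],[1,0,0,0],[1,0,0,0],[1,0,0,0],[0,0,0,0],[0,0,0,0]]'; python3 - <<'E'
from h import *
im=grab_frame("top")[:,:,::-1]
im=cv2.resize(im[135:260,120:255],None,fx=4.5,fy=4.5,interpolation=cv2.INTER_CUBIC)
for th,col in [(0,(0,0,255))]:
    a=np.radians(th);ce=np.array([.567-.1*np.cos(a),.181+.1*np.sin(a)])
    b=np.radians(th+80);cc=np.array([.567-.092*np.cos(b),.181+.092*np.sin(b)])
    for q,R,z in [(ce,.055,.159),(cc,.046,.166),((.567,.181),.165,.048)]:
        pts=np.array([w2p("top",[q[0]+R*np.cos(t),q[1]+R*np.sin(t),z]) for t in np.linspace(0,6.28,80)])
        pts=(pts-[120,135]+.5)*4.5-.5
        cv2.polylines(im,[pts.astype(int)],True,col,1)
cv2.imwrite("pics/t16.png",im)
im=grab_frame("side")[:,:,::-1]
cv2.imwrite("pics/s16.png",cv2.resize(im,None,fx=1.5,fy=1.5,interpolation=cv2.INTER_CUBIC))
E
```

```text
time_s: 37.55
tcp_pos: [0.4895, 0.0404, 0.2676]
tcp_rot: [[-0.438, -0.899, 0.002], [-0.899, 0.438, 0.0], [-0.001, -0.002, -1.0]]
wrist_force: [-0.2, 0.2, 0.1]
width: 0.0257
time_s: 38.42
tcp_pos: [0.4347, -0.0714, 0.2659]
tcp_rot: [[-0.438, -0.899, 0.0], [-0.899, 0.438, 0.0], [-0.0, -0.0, -1.0]]
wrist_force: [0.6, 0.4, 0.1]
width: 0.0256
```

View pics/t16.png

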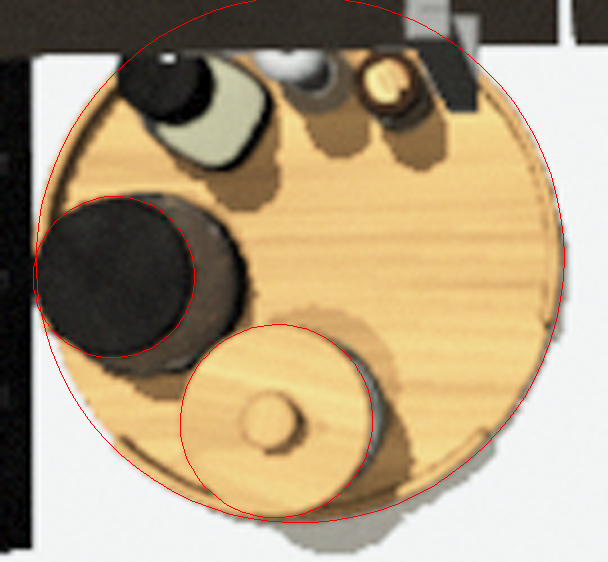

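View pics/s16.png

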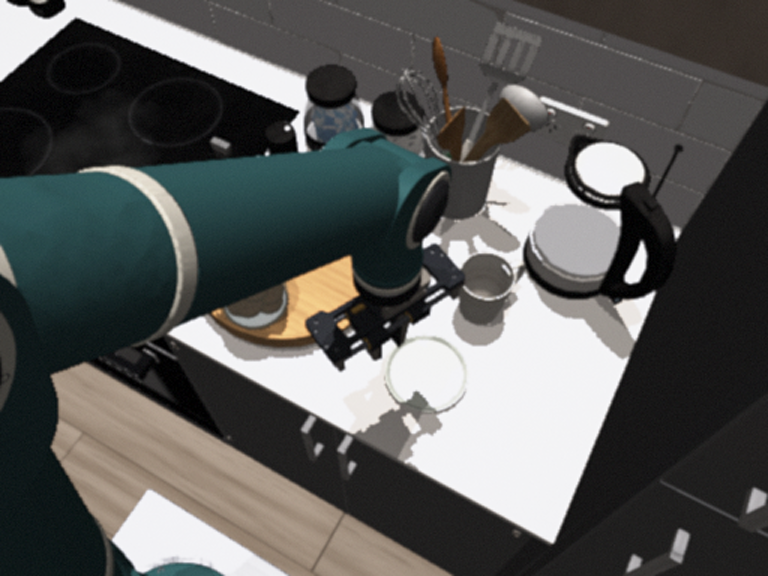

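```bash
python3 -c "
from workcell import ticket
print(ticket.finish_job())"
```

```text
the job is handed in; nothing more can be done
None
```

The job is handed in at about 38.5 s of the 70 s, with everything you asked for done. No verdict is reported at hand-in, so the points below are my own checks.

- **Lazy susan:** I turned it by a fingertip in the rim notch until the jar was at the front. By the lid-on check it stood about 1.5° off, either from an under-turn or from a nudge while pressing the canister lid. I trimmed it by the same notch after the lid was on. In the last top picture the jar and canister lie within about 1° of the exact front position.
- **Biscuit:** The wrist picture after release shows it lying on the other biscuits inside the jar.
- **Wooden lid:** I set it in the mouth and pressed it down while gripping the knob. I then pressed again on the knob's top with up to 31 N. The knob top stopped at about 187 mm, which is the fully home height.
- **Canister lid:** It stopped against 15 N with its top at about 166 mm, which is fully home.
- **Mug and robot:** In the last side picture the mug stands where it was, and the gripper is clear of everything.

The cameras disagreed by 2 to 5 mm on sideways positions, so I went by the top camera. In the last side picture the arm hides the lid, so the lid height comes from the press readings and the side picture taken just after pressing.

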